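# Hold a spring clip open around a glass casting plate

### The arm

A 6-joint arm with a two-finger parallel gripper is mounted at the origin on the work surface. World frame = base frame: x ahead of the robot, y to its left, z up, the work surface at z = 0. Lengths are in m, angles in rad, forces in N, time in s.
With the tool pointing down it reaches from about 0.3 to 0.85 m from the base axis. Payload 4.2 kg.
Tool frame: the origin (TCP) lies on the centre line of the jaws, within the pads' length; the fingertips stand ahead of it and the grasp point (between the pads) lies 5 mm behind it (arm.nose_length is the z of the fingertips in the tool frame, in m); z points along the fingers, y is the direction in which the jaws open and shut (so a half turn about z gives the same grasp; the last joint's range is limited). The gripper opens to 91 mm and grips with 3 to 60 N. Pads are 32 mm wide; open, the fingers measure 118 mm over their backs; the gripper's body (76 mm by 178 mm) begins 60 mm behind the grasp point.
Start: joints at [-1.26, 0.32, 1.565, -0, 1.257, -0.02], TCP at [0.187, -0.544, 0.203] pointing down, gripper open.
Joint ranges: [-3.11, 3.11], [-0.84, 2.01], [0.21, 2.61], [-1.34, 4.49], [0.05, 2.63], [-2.56, 2.56]. Speed limits (rad/s): [2.57, 2.57, 3.14, 3.14, 3.14, 3.14].

### API

Orientations are given as a unit quaternion [x, y, z, w].
In Python, from station import status, vision, arm gives the robot as it stands.
- The arm moves only by the tool step_arm, never from a script. Its argument "series" is a list of rows, each an object of numbers: "jaw": the opening, from 0 (shut) to 1 (fully open); "dx", "dy", "dz": the shift along the tool's x, y, z in m; "rx", "ry", "rz": the turn, a rotation vector about the tool's x, y, z in rad. In form: [{"jaw": .., "dx": .., "dy": .., "dz": .., "rx": .., "ry": .., "rz": ..}, ...]. A call has 1 to 5 rows; each row is the pose to reach, as a shift and turn from the pose commanded when the call began, along the tool's axes at that moment; what a row does not reach only later rows make up. A row lasts 1/12 s, in which the tool goes at most 41.7 mm and 7.16 degrees, less where a joint would pass 70% of its speed; a pose out of reach is approached as far as the arm can. A call with a gripper value outside its range is refused whole. The fingers move at their own pace and stop on an object; the grip force is fixed at half the most. Time passes only in rows, so rows that repeat a pose let the fingers close. It gives the time, the measured TCP pose, the force and the opening at its end, in the units of the state.
- status.get_state(): the state, without advancing time (a new reading comes with each control period).
- vision.capture(name): name is "side" or "top" or "wrist"; returns the picture (384x512x3 uint8, red, green, blue); there is no depth.
- vision.calibration(name): a dict with "camera_matrix" (3x3 intrinsics, pixels), "origin" and "rotation" of the camera in the world. Camera axes: x right, y up, looking along -z (the intrinsics and any distortion apply to the point x, -y, -z); pixel columns grow to the right and rows downward; lengths in m; the calibration is good to about 2 mm. A picture is of the moment at which its call begins: read the wrist's pose just before it. calibration takes no time and is no camera call; for the wrist camera it gives the pose at the moment of the call.
- arm.job_done(): hands the job in, once; it reports no verdict.
The state is a dict: "t": time; "q": joint angles; "joint_velocities": joint speeds; "joint_efforts": joint torques, N m; "tcp_pos": TCP position; "tcp_rot": TCP orientation; "contact_force": force on the tool from outside, world axes, zero at the start; "moment": the same for the moment, N m; "grip_width": finger opening in m.
Only numpy, scipy, OpenCV 4.12 (cv2) and the standard library are available. Lean on these libraries where they do the work, as an engineer would, in place of code of your own. Each camera call takes 0.05 s, during which the arm holds its last target.

### The job

Take the tall glass plate out of the plate rack, holding it only by its narrow side edges and never by its glass face, stand it fully down in the middle of the slot of the casting stand and let go. Then squeeze the handles of the spring clip, lift it off its strip wide open, and bring it down over the middle of the plate's top edge so that the gaping jaws reach about 20 mm down either side without touching the glass. Finish while holding it there, still squeezed open, so that I can slip a cover plate in: do not let it close or let go at the end, and leave the other things alone.

Things in the scene. Friction and masses are not known exactly. Their poses are not given: they have to be found in the camera images.
- plate: tall glass plate, the only tall one of three standing upright in the rack: 4 mm thick (x axis, normal to its faces), 56 mm wide (y axis), 90 mm tall (z axis, up), 50 g give or take a third. Green-tinted glass with a ground white rim, 2.5 mm wide, all round, flush with the glass. Origin at the middle of its lower edge. To be gripped across its width, by the two 90 mm tall side edges (12 N is safe)
- plate_top (a point): the middle of the tall plate's top edge, 90 mm above its origin along its z axis
- rack: fixed white plate rack, base 130 (x) by 64 (y) by 8 mm, three slots along its y axis at x = -42, 0 and +42 mm, one plate in each, in any order. Slot floor 8 mm above the table; slots 6 mm wide, 50 mm long, open at the ends, so the plates stick out 3 mm each side; walls 24 mm, sloping lead-ins up to 32 mm above the table. Origin under its centre
- stand: fixed grey casting stand, base 90 (x) by 80 (y) by 8 mm, one slot along its y axis through its middle: 6 mm wide, 54 mm long, open at the ends, floor 8 mm above the table, walls up to 30 mm, sloping lead-ins that widen it to about 13 mm at 38 mm above the table. Origin under its centre. A plate fully down has its origin 8 mm above the table and may lean up to 0.1 rad
- clip_stand: fixed dark steel foot 80 by 70 by 12 mm with a bare upright steel strip, 4 mm thick (x axis), 44 mm wide (y axis), top edge 80 mm above the table, on which the clip sits. Origin under its centre. Rack and clip stand are one on the left, one on the right of the casting stand, either way
- clip: steel spring clip, 43 g, like a clothes peg: two arms on a cross pivot, jaws below, handles above, 24 mm wide along y (pivot axis). Starts clamped upright on the strip of the clip stand, jaw tips 45 mm above the table. Origin midway between the jaw tips as clamped; z up to the handles; jaws and handles spread along x. The frame belongs to the arm whose jaw is on the -x side
- clip_pivot (a point): middle of the clip's pivot axis (drum 10 mm across, 28 mm long), 40 mm above the jaw tips, at first 85 mm above the table. The handles reach 45 mm above it: at rest 48 mm apart over the outsides of their ends; squeezed home parallel, 22 mm over their outsides, flat from 5 to 45 mm above the pivot
- jaw_a (a point): inner tip of the jaw on the clip's -x side
- jaw_b (a point): inner tip of the jaw on the clip's +x side. The jaw tips are 4 mm apart as clamped, about 27 mm when squeezed home; 20 mm above the tips the gap between the jaws is then about 16 mm
- clip_arm (a joint): how far the clip is spread (rad): 0 clamped on the strip, 0.6 squeezed home, where a stop is met. About 4 N on the handle ends begins to open it, 9 to 10 N squeezes it home, 25 N is a safe grip. Squeezed evenly, each arm turns by half of this value
- plate_face: the green-tinted glass inside the tall plate's rim, 51 by 85 mm, part of the plate (same origin and axes): not to be touched by the fingers
- short1: a short glass plate in the rack, 56 mm wide, 55 mm tall, 4 mm thick, origin and axes like the tall one's; stays
- short2: the other short glass plate, the same; stays
- slide_box: cream slide box, 60 by 150 by 32 mm, origin under its centre; stays
- reagent: white bottle, 56 mm across, 115 mm tall, origin under its centre; stays
- beaker: glass beaker, 64 mm across, 75 mm tall, origin under its centre; stays
- flask: conical glass flask, 76 mm across at the foot, 110 mm tall, origin under its centre; stays
- petri: clear dish, 60 mm across, 14 mm tall, origin under its centre; stays
- weigh_jar: small amber jar with a black cap, 36 mm across, 40 mm tall, origin under its centre; stays
- forceps: steel forceps lying flat, 120 mm long along x, origin under the middle; stays
There are look-alikes about, which are no part of the job. Of the things shaped like the clip, the steel one is meant.

How it is judged:
On the way, in this order (a step that is already met when the one before it is completed fails the run):
1. the tall plate is held clear above the rack's slots (z of plate in the frame of rack above 0.04 m and contact force between the fingers and plate above 0.5 N), for 0.1 s.
2. the plate stands fully down in the middle of the casting stand's slot and is let go (x of plate in the frame of stand between -0.005 and 0.005 m and y of plate in the frame of stand between -0.013 and 0.013 m and z of plate in the frame of stand below 0.012 m and angle between plate's own z axis and vertical below 0.15 rad and angle between the x axis of plate and the x axis of stand, either way round below 0.2 rad and contact force between the fingers and plate below 0.2 N), for 0.2 s.
3. the clip is squeezed open and lifted off its strip (value of joint clip_arm above 0.38 rad and z of clip in the frame of clip_stand above 0.085 m and contact force between the fingers and clip above 2 N), for 0.1 s.
At the end, for the whole second after the job is handed in: Plate fully down in the stand (4 mm), within 13 mm of mid-slot, within 0.15 rad of upright, let go. Clip held in the fingers, spread over 0.38 rad, a jaw tip on each side of the plate, 8 to 35 mm below its top edge and within 15 mm of its middle, still, touching neither glass nor stands (all of step 2 and value of joint clip_arm above 0.38 rad and ((x of jaw_a in the frame of plate above 0.003 m and x of jaw_b in the frame of plate below -0.003 m) or (x of jaw_a in the frame of plate below -0.003 m and x of jaw_b in the frame of plate above 0.003 m)) and z of jaw_a in the frame of plate between 0.055 and 0.082 m and y of jaw_a in the frame of plate between -0.015 and 0.015 m and z of jaw_b in the frame of plate between 0.055 and 0.082 m and y of jaw_b in the frame of plate between -0.015 and 0.015 m and contact force between the fingers and clip above 2 N and contact force between clip and plate below 0.3 N and contact force between clip and stand below 0.2 N and contact force between clip and clip_stand below 0.2 N and linear speed of clip below 0.03 m/s); the arm keeps its last pose, push and grip.
It fails at once if a finger pushes on the plate's glass inside its rim (contact force between the fingers and plate_face above 0.5 N).
It fails at once if a bystander or a short plate is moved more than 30 mm (distance of any of slide_box, reagent, beaker, flask, petri, weigh_jar, forceps, short1, short2 from where it was at the start of the episode above 0.03 m).
It also fails if it takes over 56 s, if anything falls off the work surface, if the arm or the gripper's body presses on something with over 40 N, if the wrist force passes 120 N, or if a joint passes its speed limit or range.

## Working session

There is one attempt and no reset: what is moved stays moved. The work goes in short steps, Python scripts to look and compute and a tool call to move; the robot and the scene stay as the last step left them, time stands still between calls to the robot, and variables do not carry over. Pictures are saved under pics/ and viewed, and the job is handed in when it is done.

Besides the shell and the picture viewer there is one more tool, called after "Call:" as name([rows], argument=value, ...), one row to a line, values as JSON. step_arm: Moves the arm, as the interface text tells. Its arguments: {"type":"object","properties":{"series":{"type":"array","items":{"type":"object","properties":{"jaw":{"type":"number"},"dx":{"type":"number"},"dy":{"type":"number"},"dz":{"type":"number"},"rx":{"type":"number"},"ry":{"type":"number"},"rz":{"type":"number"}}}}},"required":["series"]}

```bash
ls; mkdir -p pics; python3 - <<'E'
from station import status, vision, arm
import cv2
print(status.get_state()); print(arm.nose_length)
for n in ["side","top","wrist"]:
    c=vision.calibration(n); print(n,c)
    im=vision.capture(n); cv2.imwrite(f"pics/{n}0.png",im[:,:,::-1])
E
```

```text
pics
{'t': 0.0, 'q': array([-1.26000525e+00,  3.20278411e-01,  1.56569103e+00, -2.17405618e-05,
        1.25738955e+00, -1.99727255e-02]), 'joint_velocities': array([-0.00027085, -0.00047346,  0.00091938,  0.00080295, -0.00192689,
        0.0005108 ]), 'joint_efforts': array([ 2.63977759e-03, -4.12460375e+01, -2.31970865e+01,  7.29299197e-02,
        4.57563624e-02, -1.58644666e-04]), 'tcp_pos': array([ 0.18658631, -0.54332249,  0.20242339]), 'tcp_rot': array([ 9.86354617e-01,  1.64632284e-01, -1.38197929e-04, -8.72353541e-04]), 'contact_force': array([-0.52386237, -0.17363728, -0.00341503]), 'moment': array([-0.03813462,  0.0020035 , -0.00680446]), 'grip_width': 0.09153625459691155}
0.014
side {'camera_matrix': array([[357.27081679,   0.        , 254.56778128],
       [  0.        , 357.27081679, 188.22047485],
       [  0.        ,   0.        ,   1.        ]]), 'origin': array([ 0.29520901, -0.58177662,  0.73829048]), 'rotation': array([ 0.3758183 , -0.08395644, -0.18817848,  0.90349365])}
top {'camera_matrix': array([[362.19899669,   0.        , 254.94565966],
       [  0.        , 362.19899669, 193.59606819],
       [  0.        ,   0.        ,   1.        ]]), 'origin': array([0.47926505, 0.00104281, 0.99105106]), 'rotation': array([-0.0455354 ,  0.037216  ,  0.70790032, -0.70385981])}
wrist {'camera_matrix': array([[327.65506389,   0.        , 258.75159234],
       [  0.        , 327.65506389, 188.96219688],
       [  0.        ,   0.        ,   1.        ]]), 'origin': array([ 0.26449468, -0.51580651,  0.38421119]), 'rotation': array([-0.11946034,  0.08617829, -0.57435764,  0.80524271])}
```

View pics/top0.png

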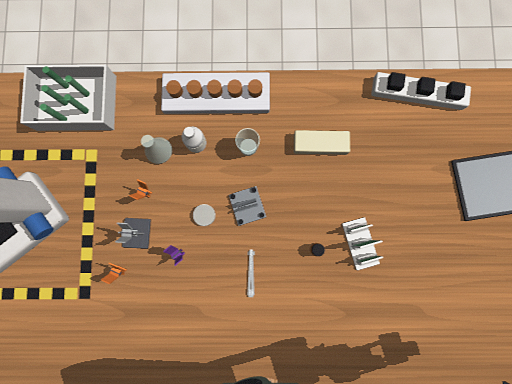

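View pics/side0.png

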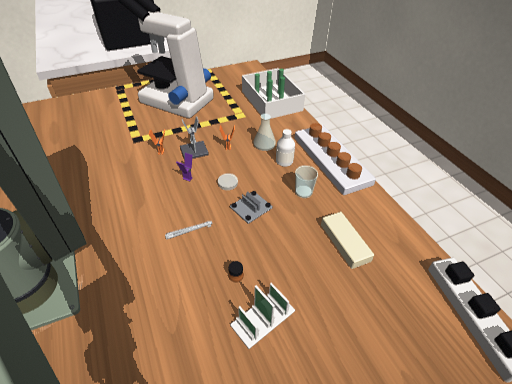

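View pics/wrist0.png

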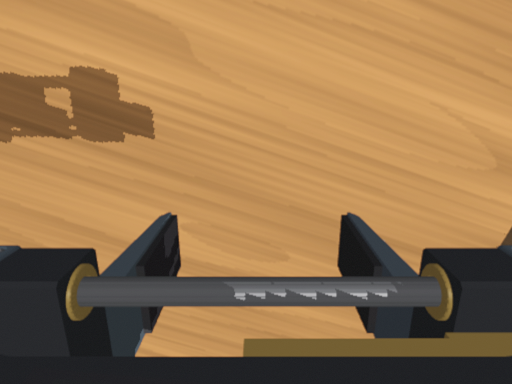

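```bash
cat > h.py <<'E'
import numpy as np, cv2
from scipy.spatial.transform import Rotation as R
def proj(c,P):
    P=np.atleast_2d(P); q=R.from_quat(c['rotation']).inv().apply(P-c['origin'])
    q=np.c_[q[:,0],-q[:,1],-q[:,2]]; u=q@c['camera_matrix'].T
    return u[:,:2]/u[:,2:]
def ray(c,uv,z):
    uv=np.atleast_2d(uv).astype(float); d=np.c_[uv,np.ones(len(uv))]@np.linalg.inv(c['camera_matrix']).T
    d=np.c_[d[:,0],-d[:,1],-d[:,2]]; d=R.from_quat(c['rotation']).apply(d)
    o=np.array(c['origin']); s=(z-o[2])/d[:,2]
    return o+d*s[:,None]
def crop(im,x0,y0,x1,y1,k,name):
    cv2.imwrite(name,cv2.resize(im[y0:y1,x0:x1,::-1],None,fx=k,fy=k,interpolation=cv2.INTER_CUBIC))
E
python3 - <<'E'
from h import *
t=cv2.imread("pics/top0.png")[:,:,::-1]; s=cv2.imread("pics/side0.png")[:,:,::-1]
a=[t[208:278,330:400],t[175:245,212:282],t[195:265,95:165]]
b=[s[280:350,228:298],s[175:245,215:285],s[100:170,160:230]]
f=lambda L:np.hstack([cv2.resize(i[:,:,::-1],(266,266),interpolation=cv2.INTER_CUBIC) for i in L])
cv2.imwrite("pics/crops0.png",np.vstack([f(a),f(b)]))
E
```

```text
(no output)
```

View pics/crops0.png

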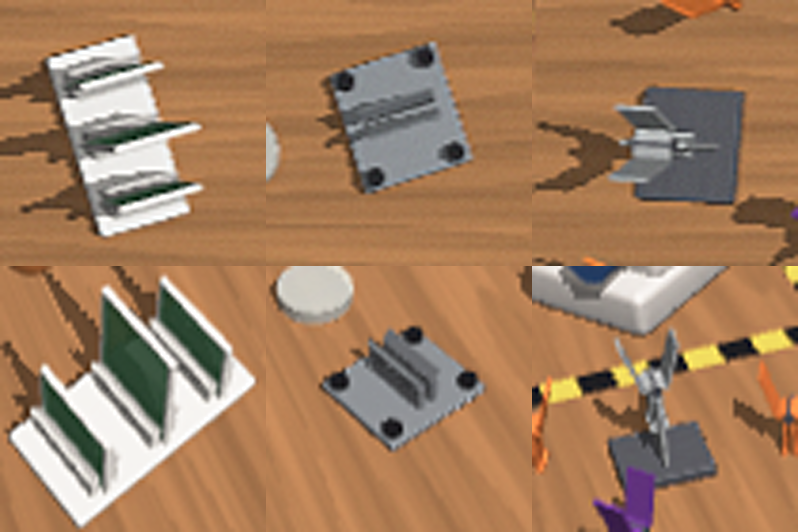

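```bash
python3 - <<'E'
from h import *
from station import vision
c=vision.calibration("top"); s=vision.calibration("side")
k=3.8
def T(ps,ox,z,off): return ray(c,[[ (x-ox)/k+off[0],y/k+off[1]] for x,y in ps],z)
def S(ps,ox,z,off): return ray(s,[[ (x-ox)/k+off[0],(y-266)/k+off[1]] for x,y in ps],z)
D={'rackT':T([(47,57),(134,36),(188,212),(103,237)],0,.008,(330,208)),
'standT':T([(330,73),(434,40),(472,158),(362,193)],266,.008,(212,175)),
'clipT':T([(642,86),(744,92),(738,204),(640,198)],532,.012,(95,195)),
'rackS':S([(8,434),(255,378),(82,525)],0,.008,(228,280)),
'standS':S([(320,386),(412,322),(484,386),(392,449)],266,.008,(215,175)),
'clipS':S([(608,440),(700,420),(718,462),(628,485)],532,.012,(160,100))}
for n,p in D.items():
    p=p[:,:2]; print(n,p.round(4).tolist(),'ctr',p.mean(0).round(4)); 
    e=np.diff(np.r_[p,p[:1]],axis=0); print('  len',np.linalg.norm(e,axis=1).round(4),'ang',np.degrees(np.arctan2(e[:,1],e[:,0])).round(1))
E
```

```text
rackT [[0.5135, -0.2233], [0.5281, -0.2854], [0.4047, -0.3181], [0.3878, -0.2582]] ctr [ 0.4585 -0.2712]
  len [0.0639 0.1276 0.0623 0.1305] ang [ -76.8 -165.2  105.8   15.5]
standT [[0.5937, 0.0837], [0.6172, 0.0088], [0.532, -0.0179], [0.5075, 0.0606]] ctr [0.5626 0.0338]
  len [0.0786 0.0893 0.0823 0.0892] ang [ -72.6 -162.6  107.3   15. ]
clipT [[0.5311, 0.368], [0.5264, 0.2948], [0.4475, 0.2968], [0.452, 0.3665]] ctr [0.4892 0.3315]
  len [0.0733 0.079  0.0698 0.0792] ang [-93.7 178.6  86.3   1.1]
rackS [[0.3889, -0.2604], [0.5297, -0.2859], [0.407, -0.3219]] ctr [ 0.4419 -0.2894]
  len [0.1431 0.1279 0.0641] ang [ -10.3 -163.7  106.4]
standS [[0.5062, 0.0521], [0.594, 0.0861], [0.6157, 0.0051], [0.531, -0.023]] ctr [0.5617 0.03  ]
  len [0.0941 0.0839 0.0892 0.0791] ang [  21.1  -75.  -161.6  108.3]
clipS [[0.4531, 0.3635], [0.5347, 0.3596], [0.5305, 0.2979], [0.4522, 0.2983]] ctr [0.4926 0.3298]
  len [0.0817 0.0618 0.0783 0.0652] ang [ -2.7 -93.9 179.7  89.2]
```

```bash
cat >> h.py <<'E'
def tool(yaw): # tool down, tool x at world yaw (deg)
    return R.from_euler('z',yaw,degrees=True)*R.from_quat([1,0,0,0])
def delta(st,p,yaw,Rt=None):
    Rc=R.from_quat(st['tcp_rot']); Rt=Rt or tool(yaw)
    return Rc.inv().apply(np.array(p)-st['tcp_pos']).round(4),(Rc.inv()*Rt).as_rotvec().round(4)
E
python3 - <<'E'
from h import *
from station import vision,status
st=status.get_state(); c=vision.calibration("wrist")
Rc=R.from_quat(st['tcp_rot'])
print('cam in tool',Rc.inv().apply(c['origin']-st['tcp_pos']), 'axis',Rc.inv().apply(R.from_quat(c['rotation']).apply([0,0,-1])))
print('ctr on z=0.03',ray(c,[[256,150],[256,100]],.03), proj(c,st['tcp_pos']))
print(Rc.as_matrix().round(3))
# view pose: rack centre at pixel (256,130)
Ro=R.from_quat(c['rotation']);
for nm,tgt,yaw,h in [('rack',[.4585,-.2715,.05],15.5,.22)]:
    D=tool(yaw)*Rc.inv()
    cc={'camera_matrix':c['camera_matrix'],'origin':np.array([0,0,h])+D.apply(c['origin']-st['tcp_pos']),'rotation':(D*Ro).as_quat()}
    q=ray(cc,[[256,130]],tgt[2])[0]; p=np.array(tgt)-q; p[2]=h
    print(nm,p,delta(st,p,yaw))
E
```

```text
cam in tool [ 0.08262639 -0.00108229 -0.18170804] axis [-2.91380978e-01  2.04905553e-04  9.56607069e-01]
ctr on z=0.03 [[ 0.20333616 -0.53321932  0.03      ]
 [ 0.25317822 -0.51620512  0.03      ]] [[260.45195282 232.16732413]]
[[ 0.946  0.325 -0.   ]
 [ 0.325 -0.946  0.001]
 [-0.    -0.001 -1.   ]]
rack [ 0.41999172 -0.28630268  0.22      ] (array([ 0.3042, -0.1674, -0.0172]), array([-0.0013,  0.    ,  0.0603]))
```

Call:
step_arm([
  {"jaw": 1,"dx": 0.035,"dy": -0.02,"dz": -0.01,"rz": 0.06},
  {"jaw": 1,"dx": 0.07,"dy": -0.04,"dz": -0.017,"rz": 0.06},
  {"jaw": 1,"dx": 0.105,"dy": -0.06,"dz": -0.017,"rz": 0.06},
  {"jaw": 1,"dx": 0.14,"dy": -0.08,"dz": -0.017,"rz": 0.06},
  {"jaw": 1,"dx": 0.175,"dy": -0.1,"dz": -0.017,"rz": 0.06},
])

```text
validation failed for argument at $.se...
```

```bash
python3 - <<'E'
from h import *
from station import vision,status
print(delta(status.get_state(),[.42,-.286,.22],15.5),status.get_state()['t'])
E
```

```text
(array([ 0.3043, -0.1677, -0.0172]), array([-0.0013,  0.    ,  0.0603])) 0.15
```

Call:
step_arm([
  {"jaw": 1.0,"dx": 0.035,"dy": -0.02,"dz": -0.01,"rx": 0.0,"ry": 0.0,"rz": 0.06},
  {"jaw": 1.0,"dx": 0.07,"dy": -0.04,"dz": -0.017,"rx": 0.0,"ry": 0.0,"rz": 0.06},
  {"jaw": 1.0,"dx": 0.105,"dy": -0.06,"dz": -0.017,"rx": 0.0,"ry": 0.0,"rz": 0.06},
  {"jaw": 1.0,"dx": 0.14,"dy": -0.08,"dz": -0.017,"rx": 0.0,"ry": 0.0,"rz": 0.06},
  {"jaw": 1.0,"dx": 0.175,"dy": -0.1,"dz": -0.017,"rx": 0.0,"ry": 0.0,"rz": 0.06},
])

```text
t: 0.57
tcp_pos: [0.3205, -0.3908, 0.2202]
tcp_rot: [0.991, 0.135, 0.0, -0.0]
contact_force: [-0.4, -0.1, -1.0]
grip_width: 0.091
```

```bash
python3 - <<'E'
from h import *
from station import vision,status
print(delta(status.get_state(),[.42,-.286,.22],15.5),status.get_state()['t'])
E
```

```text
(array([ 0.1238, -0.0745,  0.0002]), array([-0.    , -0.0001, -0.0005])) 0.5667
```

Call:
step_arm([
  {"jaw": 1.0,"dx": 0.035,"dy": -0.02,"dz": 0.0,"rx": 0.0,"ry": 0.0,"rz": 0.0},
  {"jaw": 1.0,"dx": 0.07,"dy": -0.041,"dz": 0.0,"rx": 0.0,"ry": 0.0,"rz": 0.0},
  {"jaw": 1.0,"dx": 0.105,"dy": -0.062,"dz": 0.0,"rx": 0.0,"ry": 0.0,"rz": 0.0},
  {"jaw": 1.0,"dx": 0.124,"dy": -0.0745,"dz": 0.0,"rx": 0.0,"ry": 0.0,"rz": 0.0},
  {"jaw": 1.0,"dx": 0.124,"dy": -0.0745,"dz": 0.0,"rx": 0.0,"ry": 0.0,"rz": 0.0},
])

```text
t: 0.98
tcp_pos: [0.4218, -0.2841, 0.22]
tcp_rot: [0.991, 0.137, 0.001, -0.001]
contact_force: [-0.3, -0.2, -0.8]
grip_width: 0.0911
```

```bash
python3 - <<'E'
from h import *
from station import vision,status
import pickle
c=vision.calibration("wrist"); st=status.get_state(); im=vision.capture("wrist")
pickle.dump((c,st),open("w1.pkl","wb"))
cv2.imwrite("pics/w1.png",im[:,:,::-1]); print(st['tcp_pos'])
E
```

```text
[ 0.42179117 -0.28412919  0.22000998]
```

View pics/w1.png

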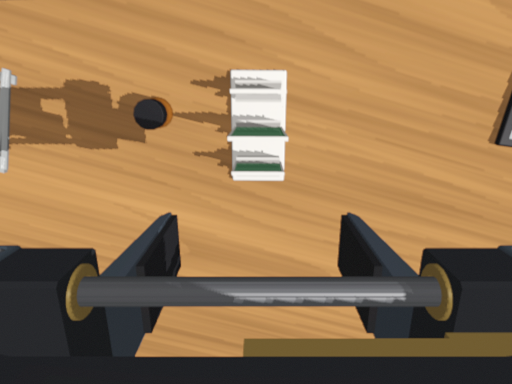

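```bash
python3 - <<'E'
from h import *
im=cv2.imread("pics/w1.png")[:,:,::-1]; crop(im,210,60,310,190,4.6*1,"pics/w1c.png")
E
```

```text
(no output)
```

View pics/w1c.png

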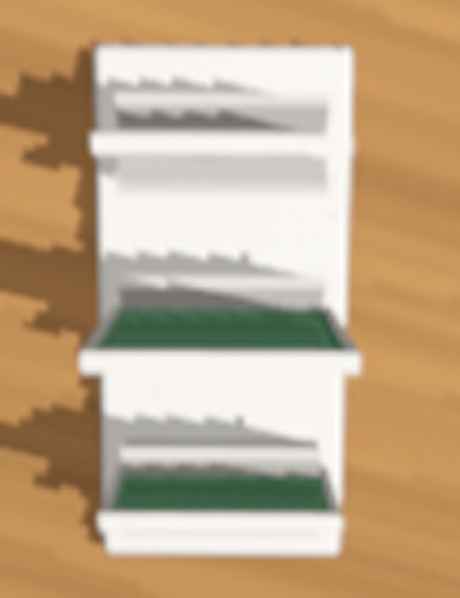

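```bash
python3 - <<'E'
from h import *
import pickle
c,st=pickle.load(open("w1.pkl","rb"))
f=lambda L,z:ray(c,[[x/4.6+210-.4,y/4.6+60-.4] for x,y in L],z)
p=f([(79,362),(361,362)],.098); d=p[0]-p[1]
print(p.round(4),p.mean(0),np.linalg.norm(d),np.degrees(np.arctan2(d[1],d[0])))
p=f([(95,45),(353,47),(340,555),(101,553)],.008);print(p.round(4),p.mean(0))
e=np.diff(np.r_[p,p[:1]],axis=0); print('  len',np.linalg.norm(e,axis=1).round(4),'ang',np.degrees(np.arctan2(e[:,1],e[:,0])).round(1))
print(delta(st,[*p.mean(0)[:2],.16],15.5))
E
```

```text
[[ 0.4511 -0.2438  0.098 ]
 [ 0.4666 -0.2984  0.098 ]] [ 0.45885415 -0.27110907  0.098     ] 0.05673837953170477 105.85002758772151
[[ 0.5129 -0.2234  0.008 ]
 [ 0.5298 -0.2846  0.008 ]
 [ 0.4051 -0.3196  0.008 ]
 [ 0.388  -0.2572  0.008 ]] [ 0.45893213 -0.27118496  0.008     ]
  len [0.0634 0.1295 0.0647 0.1294] ang [ -74.6 -164.3  105.4   15.1]
(array([ 0.0392, -0.0023,  0.0601]), array([-0.0013, -0.0013,  0.0053]))
```

Call:
step_arm([
  {"jaw": 1.0,"dx": 0.035,"dy": -0.002,"dz": 0.02,"rx": 0.0,"ry": 0.0,"rz": 0.005},
  {"jaw": 1.0,"dx": 0.039,"dy": -0.002,"dz": 0.05,"rx": 0.0,"ry": 0.0,"rz": 0.005},
  {"jaw": 1.0,"dx": 0.039,"dy": -0.002,"dz": 0.085,"rx": 0.0,"ry": 0.0,"rz": 0.005},
  {"jaw": 1.0,"dx": 0.039,"dy": -0.002,"dz": 0.1,"rx": 0.0,"ry": 0.0,"rz": 0.005},
  {"jaw": 1.0,"dx": 0.039,"dy": -0.002,"dz": 0.1,"rx": 0.0,"ry": 0.0,"rz": 0.005},
])

```text
t: 1.45
tcp_pos: [0.453, -0.2745, 0.1162]
tcp_rot: [0.991, 0.132, -0.004, -0.003]
contact_force: [-1.1, 0.9, -0.0]
grip_width: 0.0912
```

```bash
python3 - <<'E'
from h import *
from station import vision,status
import pickle
c=vision.calibration("wrist"); st=status.get_state(); im=vision.capture("wrist")
pickle.dump((c,st),open("w2.pkl","wb"))
crop(im,128,90,400,290,2.9,"pics/w2.png"); print(st['tcp_pos'],delta(st,[.459,-.2712,.06],15.5))
E
```

```text
[ 0.45296568 -0.27446071  0.11618438] (array([ 0.0071, -0.0012,  0.0561]), array([-0.0064,  0.0067, -0.0057]))
```

View pics/w2.png

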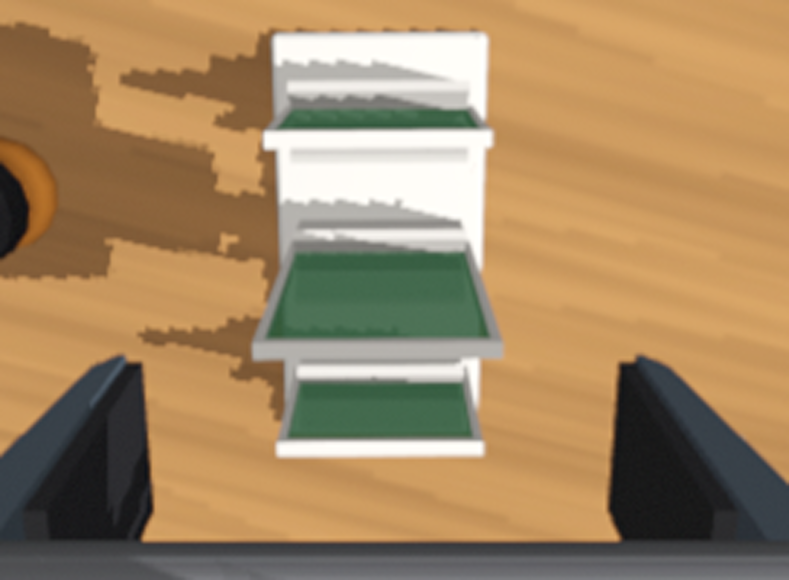

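Call:
step_arm([
  {"jaw": 1.0,"dx": 0.0,"dy": 0.0,"dz": 0.0,"rx": 0.0,"ry": 0.0,"rz": 0.0},
  {"jaw": 1.0,"dx": 0.0,"dy": 0.0,"dz": 0.0,"rx": 0.0,"ry": 0.0,"rz": 0.0},
])

```text
t: 1.67
tcp_pos: [0.4571, -0.2764, 0.122]
tcp_rot: [0.991, 0.132, 0.001, 0.001]
contact_force: [0.4, -0.8, -0.7]
grip_width: 0.0909
```

```bash
python3 - <<'E'
from h import *
from station import vision,status
import pickle
st=status.get_state(); c=vision.calibration("wrist"); im=vision.capture("wrist")
crop(im,128,90,400,290,2.9,"pics/w2b.png"); print(st['tcp_pos'],delta(st,[.459,-.2712,.06],15.5),st['joint_velocities'].round(3))
c2,st2=pickle.load(open("w2.pkl","rb"))
g=lambda x,y:[x/2.9+128-.35,y/2.9+90-.35]
print(ray(c2,[g(252,349),g(502,349)],.098))
E
```

```text
[ 0.45709276 -0.27643783  0.12195885] (array([ 0.0031, -0.0047,  0.062 ]), array([ 0.0028, -0.0022, -0.0057])) [ 0.006 -0.009 -0.     0.003 -0.002 -0.001]
[[ 0.45205982 -0.24373742  0.098     ]
 [ 0.46689628 -0.29779761  0.098     ]]
```

Call:
step_arm([
  {"jaw": 1.0,"dx": 0.003,"dy": -0.005,"dz": 0.0,"rx": 0.003,"ry": -0.002,"rz": -0.006},
  {"jaw": 1.0,"dx": 0.003,"dy": -0.005,"dz": 0.025,"rx": 0.003,"ry": -0.002,"rz": -0.006},
  {"jaw": 1.0,"dx": 0.003,"dy": -0.005,"dz": 0.05,"rx": 0.003,"ry": -0.002,"rz": -0.006},
  {"jaw": 1.0,"dx": 0.003,"dy": -0.005,"dz": 0.062,"rx": 0.003,"ry": -0.002,"rz": -0.006},
  {"jaw": 1.0,"dx": 0.003,"dy": -0.005,"dz": 0.062,"rx": 0.003,"ry": -0.002,"rz": -0.006},
])

```text
t: 2.13
tcp_pos: [0.4565, -0.2683, 0.0565]
tcp_rot: [0.991, 0.136, -0.003, -0.003]
contact_force: [-0.5, 0.2, 0.5]
grip_width: 0.0913
```

Call:
step_arm([
  {"jaw": 0.9,"dx": 0.0,"dy": 0.0,"dz": 0.0,"rx": 0.0,"ry": 0.0,"rz": 0.0},
  {"jaw": 0.8,"dx": 0.0,"dy": 0.0,"dz": 0.0,"rx": 0.0,"ry": 0.0,"rz": 0.0},
])

```text
t: 2.3
tcp_pos: [0.459, -0.27, 0.0596]
tcp_rot: [0.991, 0.136, -0.0, -0.0]
contact_force: [-0.8, 0.7, -0.1]
grip_width: 0.0804
```

```bash
python3 - <<'E'
from h import *
from station import vision,status
st=status.get_state(); c=vision.calibration("wrist"); im=vision.capture("wrist")
crop(im,128,190,400,384,2.9,"pics/w3.png"); print(st['tcp_pos'],delta(st,[.4593,-.271,.06],15.4),st['joint_velocities'].round(3))
E
```

```text
[ 0.45903807 -0.26998835  0.05963302] (array([-0.    ,  0.001 , -0.0004]), array([-0.001 ,  0.0001,  0.0031])) [-0.003 -0.009 -0.006 -0.003 -0.004 -0.001]
```

View pics/w3.png

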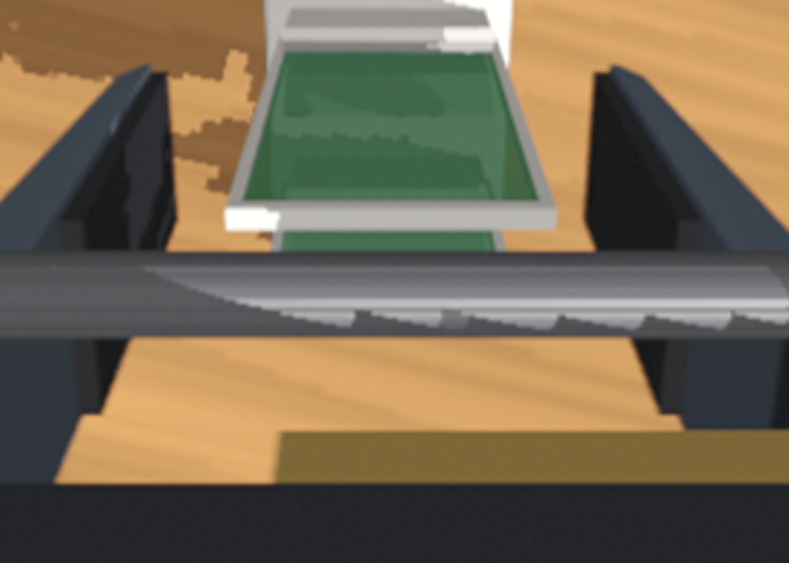

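Call:
step_arm([
  {"jaw": 0.7,"dx": 0.0,"dy": 0.001,"dz": 0.0,"rx": 0.0,"ry": 0.0,"rz": 0.003},
  {"jaw": 0.64,"dx": 0.0,"dy": 0.001,"dz": 0.0,"rx": 0.0,"ry": 0.0,"rz": 0.003},
  {"jaw": 0.6,"dx": 0.0,"dy": 0.001,"dz": 0.0,"rx": 0.0,"ry": 0.0,"rz": 0.003},
  {"jaw": 0.55,"dx": 0.0,"dy": 0.001,"dz": 0.0,"rx": 0.0,"ry": 0.0,"rz": 0.003},
  {"jaw": 0.55,"dx": 0.0,"dy": 0.001,"dz": 0.0,"rx": 0.0,"ry": 0.0,"rz": 0.003},
])

```text
t: 2.77
tcp_pos: [0.4587, -0.2708, 0.0588]
tcp_rot: [0.991, 0.134, -0.001, -0.001]
contact_force: [0.1, -1.5, 2.7]
grip_width: 0.0556
```

Call:
step_arm([
  {"jaw": 0.55,"dx": 0.0,"dy": 0.0,"dz": 0.0,"rx": 0.0,"ry": 0.0,"rz": 0.0},
  {"jaw": 0.55,"dx": 0.0,"dy": 0.0,"dz": -0.01,"rx": 0.0,"ry": 0.0,"rz": 0.0},
  {"jaw": 0.55,"dx": 0.0,"dy": 0.0,"dz": -0.02,"rx": 0.0,"ry": 0.0,"rz": 0.0},
  {"jaw": 0.55,"dx": 0.0,"dy": 0.0,"dz": -0.03,"rx": 0.0,"ry": 0.0,"rz": 0.0},
  {"jaw": 0.55,"dx": 0.0,"dy": 0.0,"dz": -0.03,"rx": 0.0,"ry": 0.0,"rz": 0.0},
])

```text
t: 3.18
tcp_pos: [0.4597, -0.2714, 0.0908]
tcp_rot: [0.991, 0.134, 0.001, 0.0]
contact_force: [1.0, -1.2, -1.2]
grip_width: 0.0551
```

```bash
python3 - <<'E'
from h import *
from station import vision,status
st=status.get_state(); c=vision.calibration("wrist"); im=vision.capture("wrist")
crop(im,128,150,400,354,2.9,"pics/w4.png"); print(st['tcp_pos'],delta(st,[.4593,-.271,.06],15.4),st['contact_force'],st['grip_width'])
E
```

```text
[ 0.45968818 -0.27138538  0.09081064] (array([-0.0003, -0.0005,  0.0308]), array([ 0.0005, -0.0011,  0.0001])) [ 0.99188873 -1.20312742 -1.21188211] 0.05505711749460521
```

View pics/w4.png

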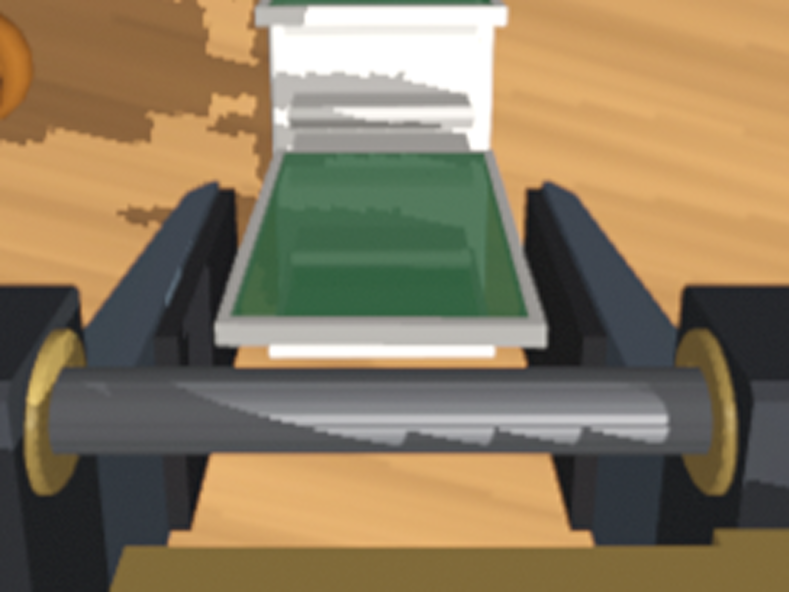

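```bash
cat >> h.py <<'E'
def viewpose(c,st,tgt,yaw,h,px):
    Rc=R.from_quat(st['tcp_rot']); D=tool(yaw)*Rc.inv()
    cc={'camera_matrix':c['camera_matrix'],'origin':np.array([0,0,h])+D.apply(c['origin']-st['tcp_pos']),'rotation':(D*R.from_quat(c['rotation'])).as_quat()}
    p=np.array(tgt,float)-ray(cc,[px],tgt[2])[0]; p[2]=h; return p
E
python3 - <<'E'
from h import *
from station import vision,status
st=status.get_state(); c=vision.calibration("wrist")
p=viewpose(c,st,[.562,.032,.02],16,.2,[256,100]); print(p,delta(st,p,16),delta(st,[.562,.032,.2],16))
E
```

```text
[0.49436435 0.00843855 0.2       ] (array([ 0.1082, -0.2602, -0.11  ]), array([-0.0005, -0.0001, -0.0105])) (array([ 0.1796, -0.265 , -0.11  ]), array([-0.0005, -0.0001, -0.0105]))
```

Call:
step_arm([
  {"jaw": 0.55,"dx": 0.0,"dy": 0.0,"dz": -0.03,"rx": 0.0,"ry": 0.0,"rz": 0.0},
  {"jaw": 0.55,"dx": 0.0,"dy": 0.0,"dz": -0.06,"rx": 0.0,"ry": 0.0,"rz": 0.0},
  {"jaw": 0.55,"dx": 0.01,"dy": -0.02,"dz": -0.09,"rx": 0.0,"ry": 0.0,"rz": -0.01},
  {"jaw": 0.55,"dx": 0.025,"dy": -0.05,"dz": -0.11,"rx": 0.0,"ry": 0.0,"rz": -0.01},
  {"jaw": 0.55,"dx": 0.035,"dy": -0.085,"dz": -0.11,"rx": 0.0,"ry": 0.0,"rz": -0.01},
])

```text
t: 3.65
tcp_pos: [0.4731, -0.1805, 0.2029]
tcp_rot: [0.99, 0.138, 0.003, 0.001]
contact_force: [0.7, 0.3, -0.4]
grip_width: 0.056
```

Call:
step_arm([
  {"jaw": 0.55,"dx": 0.014,"dy": -0.035,"dz": 0.0,"rx": 0.0,"ry": 0.0,"rz": 0.0},
  {"jaw": 0.55,"dx": 0.028,"dy": -0.07,"dz": 0.0,"rx": 0.0,"ry": 0.0,"rz": 0.0},
  {"jaw": 0.55,"dx": 0.044,"dy": -0.105,"dz": 0.0,"rx": 0.0,"ry": 0.0,"rz": 0.0},
  {"jaw": 0.55,"dx": 0.058,"dy": -0.14,"dz": 0.0,"rx": 0.0,"ry": 0.0,"rz": 0.0},
  {"jaw": 0.55,"dx": 0.072,"dy": -0.17,"dz": 0.0,"rx": 0.0,"ry": 0.0,"rz": 0.0},
])

```text
t: 4.07
tcp_pos: [0.4914, 0.0059, 0.1987]
tcp_rot: [0.99, 0.139, -0.002, -0.002]
contact_force: [0.4, 0.2, -0.2]
grip_width: 0.0555
```

Call:
step_arm([
  {"jaw": 0.55,"dx": 0.0,"dy": -0.004,"dz": 0.0,"rx": 0.0,"ry": 0.0,"rz": 0.0},
  {"jaw": 0.55,"dx": 0.0,"dy": -0.004,"dz": 0.0,"rx": 0.0,"ry": 0.0,"rz": 0.0},
  {"jaw": 0.55,"dx": 0.0,"dy": -0.004,"dz": 0.0,"rx": 0.0,"ry": 0.0,"rz": 0.0},
])

```text
t: 4.32
tcp_pos: [0.4907, 0.0073, 0.1985]
tcp_rot: [0.99, 0.139, -0.002, -0.001]
contact_force: [-0.2, -0.3, -0.3]
grip_width: 0.0557
```

```bash
python3 - <<'E'
from h import *
from station import vision,status
import pickle
st=status.get_state(); c=vision.calibration("wrist"); im=vision.capture("wrist")
pickle.dump((c,st),open("w5.pkl","wb"))
cv2.imwrite("pics/w5f.png",im[:,:,::-1])
crop(im,128,20,400,220,2.9,"pics/w5.png"); print(st['tcp_pos'],delta(st,[.562,.032,.2],16),st['joint_velocities'].round(3))
E
```

```text
[0.49074986 0.00727709 0.19853189] (array([ 0.0753, -0.0041, -0.0017]), array([-0.0024,  0.0029,  0.0005])) [-0.029 -0.002 -0.003  0.    -0.002  0.002]
```

View pics/w5.png

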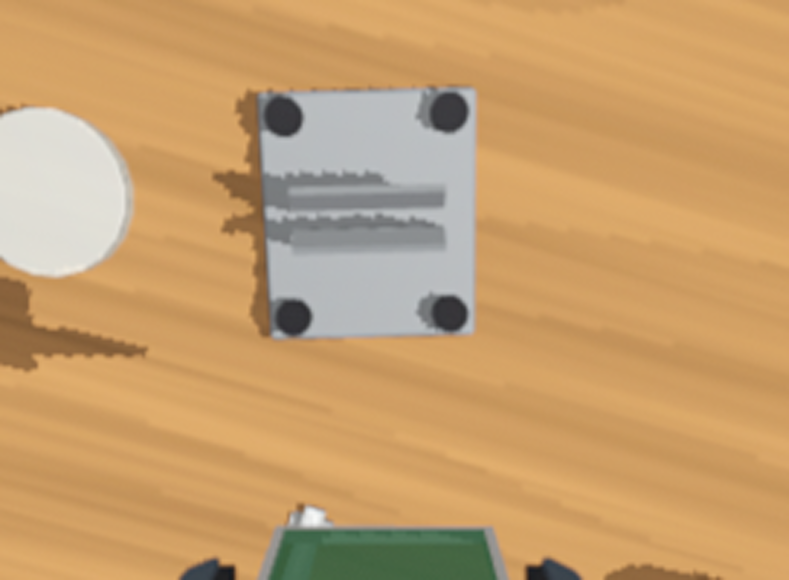

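```bash
python3 - <<'E'
from h import *
import pickle
c,st=pickle.load(open("w5.pkl","rb"))
g=lambda L:[[x/2.9+128-.35,y/2.9+20-.35] for x,y in L]
p=ray(c,g([(260,93),(475,88),(474,332),(270,338)]),.008);print(p.round(4),p.mean(0))
e=np.diff(np.r_[p,p[:1]],axis=0); print('  len',np.linalg.norm(e,axis=1).round(4),'ang',np.degrees(np.arctan2(e[:,1],e[:,0])).round(1))
p=ray(c,g([(288,196),(446,196),(446,238),(291,242)]),.038);print(p.round(4),p.mean(0)); d=p[0]+p[3]-p[1]-p[2]
print(np.degrees(np.arctan2(d[1],d[0])))
# project model of the slot with guess
from station import vision
for yaw in (15,16,17):
  o=np.array([.5622,.0320,0]);M=R.from_euler('z',yaw,degrees=True)
  P=[[x,y,z] for x,y,z in [(-.045,-.04,.008),(.045,-.04,.008),(.045,.04,.008),(-.045,.04,.008),(.0065,.027,.038),(.0065,-.027,.038),(-.0065,.027,.038),(-.0065,-.027,.038)]]
  u=proj(c,o+M.apply(P)); print(yaw,((u+.35-[128,20])*2.9).round(0).tolist())
E
```

```text
[[ 0.5933  0.0837  0.008 ]
 [ 0.6165  0.0093  0.008 ]
 [ 0.5325 -0.0172  0.008 ]
 [ 0.5083  0.0586  0.008 ]] [0.56263898 0.03360726 0.008     ]
  len [0.078  0.088  0.0796 0.0886] ang [ -72.7 -162.5  107.8   16.5]
[[0.5622 0.0623 0.038 ]
 [0.5773 0.0101 0.038 ]
 [0.5639 0.006  0.038 ]
 [0.5477 0.0575 0.038 ]] [0.56277263 0.03396083 0.038     ]
106.7775885254772
15 [[474.0, 341.0], [486.0, 93.0], [265.0, 88.0], [269.0, 337.0], [295.0, 200.0], [451.0, 203.0], [295.0, 239.0], [450.0, 242.0]]
16 [[476.0, 340.0], [484.0, 91.0], [263.0, 90.0], [271.0, 339.0], [294.0, 202.0], [451.0, 202.0], [295.0, 241.0], [450.0, 241.0]]
17 [[478.0, 338.0], [482.0, 89.0], [261.0, 93.0], [273.0, 341.0], [294.0, 203.0], [451.0, 200.0], [296.0, 242.0], [451.0, 240.0]]
```

```bash
python3 - <<'E'
from h import *
from station import status
print(delta(status.get_state(),[.5623,.0337,.105],17))
E
```

```text
(array([ 0.0764, -0.0061,  0.0934]), array([-0.0025,  0.0027, -0.0183]))
```

Call:
step_arm([
  {"jaw": 0.55,"dx": 0.03,"dy": -0.006,"dz": 0.015,"rx": -0.002,"ry": 0.003,"rz": -0.018},
  {"jaw": 0.55,"dx": 0.06,"dy": -0.006,"dz": 0.035,"rx": -0.002,"ry": 0.003,"rz": -0.018},
  {"jaw": 0.55,"dx": 0.076,"dy": -0.006,"dz": 0.065,"rx": -0.002,"ry": 0.003,"rz": -0.018},
  {"jaw": 0.55,"dx": 0.076,"dy": -0.006,"dz": 0.085,"rx": -0.002,"ry": 0.003,"rz": -0.018},
  {"jaw": 0.55,"dx": 0.076,"dy": -0.006,"dz": 0.093,"rx": -0.002,"ry": 0.003,"rz": -0.018},
])

```text
t: 4.78
tcp_pos: [0.5607, 0.0328, 0.102]
tcp_rot: [0.989, 0.147, -0.003, -0.001]
contact_force: [-0.6, -0.4, -0.4]
grip_width: 0.0553
```

Call:
step_arm([
  {"jaw": 0.55,"dx": 0.0,"dy": 0.0,"dz": 0.0,"rx": 0.0,"ry": 0.0,"rz": 0.0},
  {"jaw": 0.55,"dx": 0.0,"dy": 0.0,"dz": 0.0,"rx": 0.0,"ry": 0.0,"rz": 0.0},
  {"jaw": 0.55,"dx": 0.0,"dy": 0.0,"dz": 0.0,"rx": 0.0,"ry": 0.0,"rz": 0.0},
])

```text
t: 5.03
tcp_pos: [0.563, 0.0337, 0.1073]
tcp_rot: [0.989, 0.147, 0.002, -0.0]
contact_force: [0.2, -0.2, -0.1]
grip_width: 0.0554
```

```bash
python3 - <<'E'
from h import *
from station import vision,status
import pickle
st=status.get_state(); c=vision.calibration("wrist"); im=vision.capture("wrist"); s=vision.capture("side")
pickle.dump((c,st),open("w6.pkl","wb"))
a=cv2.resize(im[120:320,156:356,::-1],(400,400),interpolation=cv2.INTER_CUBIC); b=cv2.resize(s[150:250,200:300,::-1],(400,400),interpolation=cv2.INTER_CUBIC)
cv2.imwrite("pics/w6.png",np.hstack([a,b])); print(st['tcp_pos'],delta(st,[.5623,.0337,.105],17),st['joint_velocities'].round(3))
E
```

```text
[0.56304585 0.03369486 0.10729468] (array([-0.0007, -0.0002,  0.0023]), array([-0.0001, -0.0038, -0.001 ])) [ 0.006 -0.009 -0.005  0.001 -0.003  0.001]
```

View pics/w6.png

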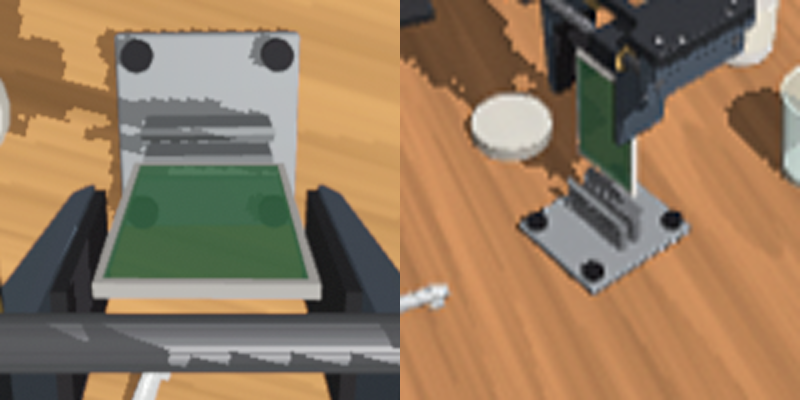

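```bash
python3 - <<'E'
from h import *
from station import vision
import pickle
w,st=pickle.load(open("w6.pkl","rb")); s=vision.calibration("side")
Rt=R.from_quat(st['tcp_rot']).as_matrix()
X=np.r_[Rt[:2,0],0]; Y=np.r_[Rt[:2,1],0]
zb=st['tcp_pos'][2]-.0515
o=np.r_[st['tcp_pos'][:2],zb]
P=np.array([o+a*X+b*Y+[0,0,h] for h in(0,.09) for a in(-.002,.002) for b in (-.028,.028)])
print('side',((proj(s,P)-[200,150])*4+[400,0]).round(0).tolist())
print('wrist',((proj(w,P)-[156,120])*2).round(0).tolist())
M=R.from_euler('z',17,degrees=True); q=np.array([.5628,.0338,0])+M.apply([[a,b,.038] for a in(-.0065,.0065) for b in(-.027,.027)])
print('slot side',((proj(s,q)-[200,150])*4+[400,0]).round(0).tolist(),'wrist',((proj(w,q)-[156,120])*2).round(0).tolist())
E
python3 - <<'E'
import sys; sys.path.insert(0,'.')
from h import *
from station import vision
s=vision.capture("side"); crop(s,225,155,285,225,8,"pics/s6.png")
E
```

```text
side [[574.0, 151.0], [628.0, 197.0], [579.0, 148.0], [633.0, 194.0], [573.0, 50.0], [631.0, 96.0], [578.0, 48.0], [636.0, 93.0]]
wrist [[134.0, 173.0], [282.0, 173.0], [134.0, 163.0], [283.0, 163.0], [96.0, 296.0], [323.0, 296.0], [95.0, 282.0], [324.0, 282.0]]
slot side [[622.0, 217.0], [570.0, 173.0], [636.0, 208.0], [585.0, 165.0]] wrist [[274.0, 169.0], [141.0, 169.0], [275.0, 138.0], [140.0, 138.0]]
```

View pics/s6.png

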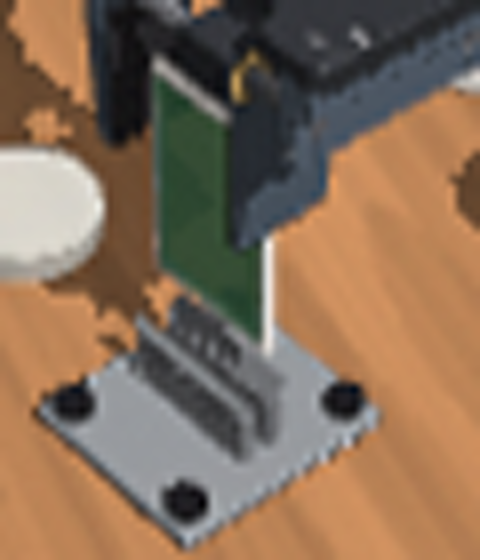

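Call:
step_arm([
  {"jaw": 0.55,"dx": -0.0005,"dy": 0.0,"dz": 0.01,"rx": 0.0,"ry": -0.003,"rz": 0.0},
  {"jaw": 0.55,"dx": -0.0005,"dy": 0.0,"dz": 0.02,"rx": 0.0,"ry": -0.003,"rz": 0.0},
  {"jaw": 0.55,"dx": -0.0005,"dy": 0.0,"dz": 0.028,"rx": 0.0,"ry": -0.003,"rz": 0.0},
  {"jaw": 0.55,"dx": -0.0005,"dy": 0.0,"dz": 0.034,"rx": 0.0,"ry": -0.003,"rz": 0.0},
  {"jaw": 0.55,"dx": -0.0005,"dy": 0.0,"dz": 0.034,"rx": 0.0,"ry": -0.003,"rz": 0.0},
])

```text
t: 5.6
tcp_pos: [0.5608, 0.0344, 0.0697]
tcp_rot: [0.989, 0.148, -0.003, -0.001]
contact_force: [1.0, 0.2, -1.1]
grip_width: 0.0553
```

```bash
python3 - <<'E'
from h import *
from station import vision,status
st=status.get_state(); print(st['tcp_pos'],delta(st,[.5623,.0337,.0595],17),st['joint_velocities'].round(3),st['contact_force'],st['moment'])
E
```

```text
[0.56078443 0.03437476 0.06966276] (array([0.0013, 0.0011, 0.0102]), array([-0.0018,  0.0049,  0.0002])) [ 0.003 -0.017 -0.025  0.001  0.026  0.001] [ 1.00292277  0.21563523 -1.08561735] [-0.00781083 -0.08032697 -0.079765  ]
```

Call:
step_arm([
  {"jaw": 0.55,"dx": 0.0,"dy": 0.0,"dz": 0.004,"rx": 0.0,"ry": 0.0,"rz": 0.0},
  {"jaw": 0.55,"dx": 0.0,"dy": 0.0,"dz": 0.008,"rx": 0.0,"ry": 0.0,"rz": 0.0},
  {"jaw": 0.55,"dx": 0.0,"dy": 0.0,"dz": 0.012,"rx": 0.0,"ry": 0.0,"rz": 0.0},
  {"jaw": 0.55,"dx": 0.0,"dy": 0.0,"dz": 0.012,"rx": 0.0,"ry": 0.0,"rz": 0.0},
  {"jaw": 0.55,"dx": 0.0,"dy": 0.0,"dz": 0.012,"rx": 0.0,"ry": 0.0,"rz": 0.0},
])

```text
t: 6.02
tcp_pos: [0.5618, 0.0343, 0.0596]
tcp_rot: [0.989, 0.148, -0.001, -0.0]
contact_force: [0.6, 0.7, -0.6]
grip_width: 0.0553
```

```bash
python3 - <<'E'
from h import *
from station import vision,status
st=status.get_state(); print(st['tcp_pos'],delta(st,[.5623,.0337,.0595],17),st['joint_velocities'].round(3),st['contact_force'],st['moment'])
E
```

```text
[0.56177434 0.0343215  0.05957102] (array([0.0003, 0.0007, 0.0001]), array([-0.001 ,  0.0021,  0.    ])) [ 0.    -0.005 -0.003  0.001  0.001  0.   ] [ 0.55918091  0.74731725 -0.62198736] [-0.00608242 -0.01026598 -0.06861839]
```

Call:
step_arm([
  {"jaw": 0.55,"dx": 0.0,"dy": 0.0,"dz": 0.001,"rx": 0.0,"ry": 0.0,"rz": 0.0},
  {"jaw": 0.55,"dx": 0.0,"dy": 0.0,"dz": 0.002,"rx": 0.0,"ry": 0.0,"rz": 0.0},
  {"jaw": 0.55,"dx": 0.0,"dy": 0.0,"dz": 0.002,"rx": 0.0,"ry": 0.0,"rz": 0.0},
])

```text
t: 6.27
tcp_pos: [0.5624, 0.0344, 0.0588]
tcp_rot: [0.989, 0.148, -0.0, -0.0]
contact_force: [-1.0, 0.5, 5.0]
grip_width: 0.0552
```

Contact with the slot floor (5 N up). Release gently.

Call:
step_arm([
  {"jaw": 0.62,"dx": 0.0,"dy": 0.0,"dz": 0.0,"rx": 0.0,"ry": 0.0,"rz": 0.0},
  {"jaw": 0.66,"dx": 0.0,"dy": 0.0,"dz": 0.0,"rx": 0.0,"ry": 0.0,"rz": 0.0},
  {"jaw": 0.75,"dx": 0.0,"dy": 0.0,"dz": 0.0,"rx": 0.0,"ry": 0.0,"rz": 0.0},
  {"jaw": 0.9,"dx": 0.0,"dy": 0.0,"dz": 0.0,"rx": 0.0,"ry": 0.0,"rz": 0.0},
  {"jaw": 1.0,"dx": 0.0,"dy": 0.0,"dz": 0.0,"rx": 0.0,"ry": 0.0,"rz": 0.0},
])

```text
t: 6.68
tcp_pos: [0.5617, 0.0344, 0.0575]
tcp_rot: [0.989, 0.148, -0.001, -0.0]
contact_force: [-0.3, 0.1, 0.0]
grip_width: 0.0775
```

```bash
python3 - <<'E'
from h import *
from station import vision,status
import pickle
st=status.get_state(); c=vision.calibration("wrist"); im=vision.capture("wrist"); s=vision.capture("side")
pickle.dump((c,st),open("w7.pkl","wb"))
a=cv2.resize(im[120:320,156:356,::-1],(400,400),interpolation=cv2.INTER_CUBIC); b=cv2.resize(s[155:225,220:290,::-1],(400,400),interpolation=cv2.INTER_CUBIC)
cv2.imwrite("pics/w7.png",np.hstack([a,b])); print(st['tcp_pos'],st['grip_width'],st['contact_force'])
E
```

```text
[0.56165623 0.03435996 0.05748813] 0.07750133651503631 [-0.30714061  0.05816491  0.00808616]
```

View pics/w7.png

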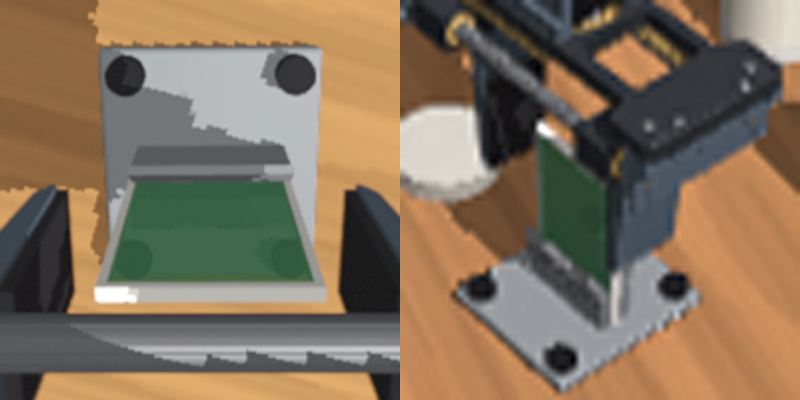

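Call:
step_arm([
  {"jaw": 1.0,"dx": 0.0,"dy": 0.0,"dz": -0.01,"rx": 0.0,"ry": 0.0,"rz": 0.0},
  {"jaw": 1.0,"dx": 0.0,"dy": 0.0,"dz": -0.035,"rx": 0.0,"ry": 0.0,"rz": 0.0},
  {"jaw": 1.0,"dx": 0.0,"dy": 0.0,"dz": -0.07,"rx": 0.0,"ry": 0.0,"rz": 0.0},
  {"jaw": 1.0,"dx": -0.02,"dy": 0.0,"dz": -0.1,"rx": 0.0,"ry": 0.0,"rz": 0.0},
  {"jaw": 1.0,"dx": -0.04,"dy": 0.0,"dz": -0.13,"rx": 0.0,"ry": 0.0,"rz": 0.0},
])

```text
t: 7.2
tcp_pos: [0.524, 0.0226, 0.1898]
tcp_rot: [0.989, 0.148, -0.0, -0.0]
contact_force: [-0.3, 0.2, 0.6]
grip_width: 0.0911
```

Call:
step_arm([
  {"jaw": 1.0,"dx": 0.0,"dy": 0.0,"dz": -0.01,"rx": 0.0,"ry": 0.0,"rz": 0.0},
  {"jaw": 1.0,"dx": 0.0,"dy": 0.0,"dz": -0.01,"rx": 0.0,"ry": 0.0,"rz": 0.0},
  {"jaw": 1.0,"dx": 0.0,"dy": 0.0,"dz": -0.01,"rx": 0.0,"ry": 0.0,"rz": 0.0},
  {"jaw": 1.0,"dx": 0.0,"dy": 0.0,"dz": -0.01,"rx": 0.0,"ry": 0.0,"rz": 0.0},
])

```text
t: 7.53
tcp_pos: [0.5236, 0.0227, 0.1963]
tcp_rot: [0.989, 0.148, -0.002, -0.0]
contact_force: [-0.7, -0.3, -0.8]
grip_width: 0.0914
```

```bash
python3 - <<'E'
from h import *
from station import vision,status
import pickle
st=status.get_state(); c=vision.calibration("wrist"); im=vision.capture("wrist")
pickle.dump((c,st),open("w8.pkl","wb")); cv2.imwrite("pics/w8f.png",im[:,:,::-1])
crop(im,200,70,320,190,5,"pics/w8.png"); print(st['tcp_pos'],st['grip_width'],st['joint_velocities'].round(3))
E
```

```text
[0.52355855 0.02273606 0.19631479] 0.09137257769328913 [ 0.002  0.015  0.008 -0.001  0.007 -0.002]
```

View pics/w8.png

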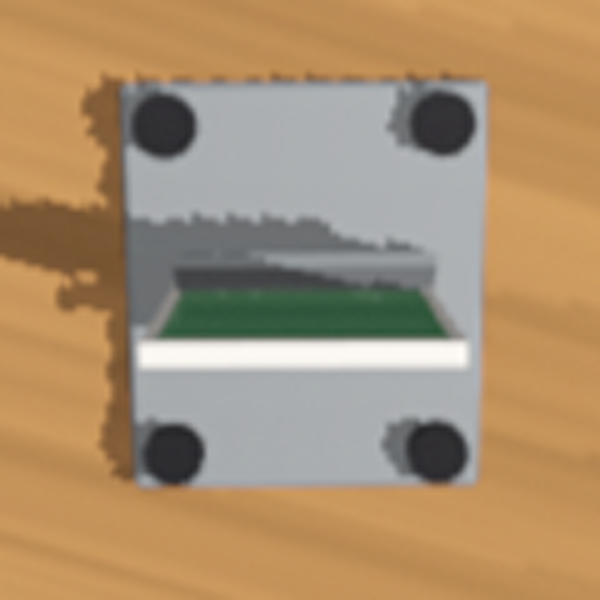

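```bash
python3 - <<'E'
from h import *
from station import vision,status
import pickle
c,st=pickle.load(open("w8.pkl","rb"))
g=lambda L:[[x/5+200-.4,y/5+70-.4] for x,y in L]
p=ray(c,g([(122,84),(488,82),(478,486),(134,487)]),.008);print(p.round(4).tolist(),p.mean(0))
e=np.diff(np.r_[p,p[:1]],axis=0); print('  len',np.linalg.norm(e,axis=1).round(4),'ang',np.degrees(np.arctan2(e[:,1],e[:,0])).round(1))
p=ray(c,g([(138,356),(468,355)]),.098); d=p[0]-p[1]; print(p,p.mean(0),np.linalg.norm(d),np.degrees(np.arctan2(d[1],d[0])))
# bottom green/rim corners not visible
o=np.array([.5628,.0338,0]);
st=status.get_state()
p=viewpose(c,st,[.490,.331,.08],90,.25,[256,130]); print(p,delta(st,p,90))
E
```

```text
[[0.5931, 0.0846, 0.008], [0.6166, 0.0094, 0.008], [0.5316, -0.0175, 0.008], [0.508, 0.0585, 0.008]] [0.56232965 0.0337443  0.008     ]
  len [0.0788 0.0892 0.0796 0.089 ] ang [ -72.7 -162.5  107.2   17. ]
[[0.55349131 0.06135283 0.098     ]
 [0.57020035 0.00748848 0.098     ]] [0.56184583 0.03442065 0.098     ] 0.05639645392421943 107.23419623734453
[0.4938681  0.28974328 0.25      ] (array([ 0.0496, -0.2641, -0.0538]), array([-0.0049,  0.0032, -1.2739]))
```

Call:
step_arm([
  {"jaw": 1.0,"dx": 0.0,"dy": -0.01,"dz": -0.03,"rx": 0.0,"ry": 0.0,"rz": -0.12},
  {"jaw": 1.0,"dx": 0.0,"dy": -0.035,"dz": -0.05,"rx": 0.0,"ry": 0.0,"rz": -0.24},
  {"jaw": 1.0,"dx": 0.01,"dy": -0.065,"dz": -0.054,"rx": 0.0,"ry": 0.0,"rz": -0.36},
  {"jaw": 1.0,"dx": 0.02,"dy": -0.095,"dz": -0.054,"rx": 0.0,"ry": 0.0,"rz": -0.48},
  {"jaw": 1.0,"dx": 0.025,"dy": -0.13,"dz": -0.054,"rx": 0.0,"ry": 0.0,"rz": -0.6},
])

```text
t: 8.0
tcp_pos: [0.5106, 0.1553, 0.2505]
tcp_rot: [0.9, 0.436, -0.001, -0.001]
contact_force: [-0.4, -0.6, -0.5]
grip_width: 0.0914
```

```bash
python3 - <<'E'
from h import *
from station import status
st=status.get_state(); print(st['q'],delta(st,[.494,.29,.25],90))
E
```

```text
[2.73267372e-01 2.29180052e-01 1.57194026e+00 5.26323663e-04
 1.34359013e+00 9.42470024e-01] (array([ 0.0953, -0.0967,  0.0005]), array([-0.0029,  0.0014, -0.6693]))
```

Call:
step_arm([
  {"jaw": 1.0,"dx": 0.019,"dy": -0.019,"dz": 0.0,"rx": 0.0,"ry": 0.0,"rz": -0.12},
  {"jaw": 1.0,"dx": 0.038,"dy": -0.038,"dz": 0.0,"rx": 0.0,"ry": 0.0,"rz": -0.24},
  {"jaw": 1.0,"dx": 0.057,"dy": -0.057,"dz": 0.0,"rx": 0.0,"ry": 0.0,"rz": -0.36},
  {"jaw": 1.0,"dx": 0.076,"dy": -0.076,"dz": 0.0,"rx": 0.0,"ry": 0.0,"rz": -0.48},
  {"jaw": 1.0,"dx": 0.095,"dy": -0.096,"dz": 0.0,"rx": 0.0,"ry": 0.0,"rz": -0.6},
])

```text
t: 8.42
tcp_pos: [0.4937, 0.2898, 0.2497]
tcp_rot: [0.731, 0.683, -0.002, -0.001]
contact_force: [-0.7, 0.6, -0.3]
grip_width: 0.0917
```

Call:
step_arm([
  {"jaw": 1.0,"dx": 0.0,"dy": 0.0,"dz": 0.0,"rx": 0.0,"ry": 0.0,"rz": -0.07},
  {"jaw": 1.0,"dx": 0.0,"dy": 0.0,"dz": 0.0,"rx": 0.0,"ry": 0.0,"rz": -0.07},
  {"jaw": 1.0,"dx": 0.0,"dy": 0.0,"dz": 0.0,"rx": 0.0,"ry": 0.0,"rz": -0.07},
  {"jaw": 1.0,"dx": 0.0,"dy": 0.0,"dz": 0.0,"rx": 0.0,"ry": 0.0,"rz": -0.07},
])

```text
t: 8.75
tcp_pos: [0.4942, 0.2878, 0.2508]
tcp_rot: [0.709, 0.705, -0.002, -0.001]
contact_force: [-0.4, 0.0, -0.1]
grip_width: 0.0913
```

```bash
python3 - <<'E'
from h import *
from station import vision,status
import pickle
st=status.get_state(); c=vision.calibration("wrist"); im=vision.capture("wrist")
pickle.dump((c,st),open("w9.pkl","wb")); cv2.imwrite("pics/w9f.png",im[:,:,::-1])
crop(im,186,60,326,200,4.2,"pics/w9.png"); print(st['tcp_pos'],st['q'],st['joint_velocities'].round(3))
E
```

```text
[0.49416248 0.28779172 0.2508189 ] [5.06617590e-01 2.91375155e-01 1.48545659e+00 1.07181670e-03
 1.36850562e+00 5.12544599e-01] [-0.009 -0.012 -0.004  0.002  0.001 -0.005]
```

View pics/w9.png

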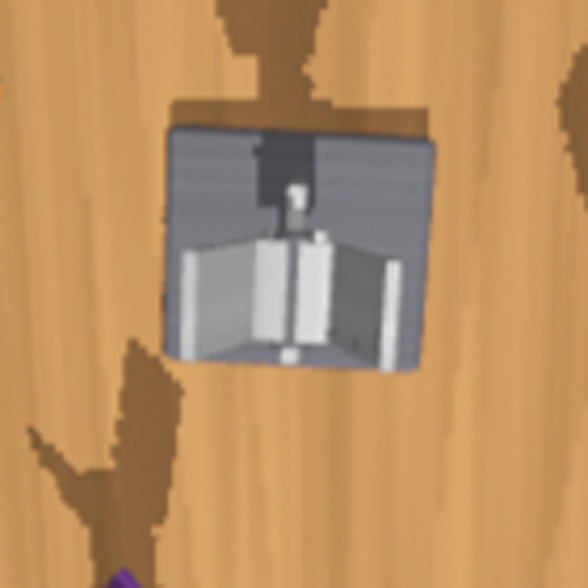

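View pics/w9f.png

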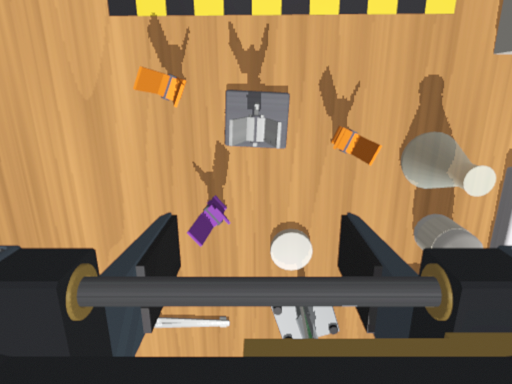

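```bash
python3 - <<'E'
from h import *
from station import vision,status
import pickle
c,st=pickle.load(open("w9.pkl","rb"))
g=lambda L:[[x/4.2+186-.4,y/4.2+60-.4] for x,y in L]
p=ray(c,g([(170,125),(435,140),(418,370),(165,357)]),.012);print(p.round(4).tolist(),p.mean(0))
e=np.diff(np.r_[p,p[:1]],axis=0); print('  len',np.linalg.norm(e,axis=1).round(4),'ang',np.degrees(np.arctan2(e[:,1],e[:,0])).round(1))
p=ray(c,g([(190,251),(189,360),(396,262),(387,371)]),.129); print(p.round(4),p.mean(0))
print(np.degrees(np.arctan2(*(p[0]-p[1])[1::-1])),np.degrees(np.arctan2(*(p[2]-p[3])[1::-1])),np.linalg.norm(p[0]-p[1]),np.linalg.norm(p[0]-p[2]),np.degrees(np.arctan2(*(p[2]-p[0])[1::-1])))
p=ray(c,g([(288,355),(320,237)]),.085);print('drum ends',p)
E
```

```text
[[0.4531, 0.3713, 0.012], [0.5306, 0.3667, 0.012], [0.5269, 0.2988, 0.012], [0.4492, 0.3032, 0.012]] [0.4899428 0.3350171 0.012    ]
  len [0.0777 0.068  0.0778 0.0682] ang [ -3.4 -93.2 176.8  86.7]
[[0.4681 0.3453 0.129 ]
 [0.4671 0.3216 0.129 ]
 [0.5127 0.3428 0.129 ]
 [0.511  0.3189 0.129 ]] [0.48975497 0.33216224 0.129     ]
87.72093858516062 85.96365882248689 0.023733478262235076 0.04470855291256201 -3.3029963156290054
drum ends [[0.48828747 0.31548782 0.085     ]
 [0.49647865 0.34472213 0.085     ]]
```

```bash
python3 - <<'E'
from h import *
from station import status
st=status.get_state(); print(delta(st,[.4898,.3325,.16],86.7))
E
```

```text
(array([ 0.0448, -0.0045,  0.0912]), array([-0.0032,  0.0006,  0.0514]))
```

Call:
step_arm([
  {"jaw": 1.0,"dx": 0.025,"dy": -0.002,"dz": 0.02,"rx": -0.003,"ry": 0.0,"rz": 0.03},
  {"jaw": 1.0,"dx": 0.045,"dy": -0.0045,"dz": 0.045,"rx": -0.003,"ry": 0.0,"rz": 0.051},
  {"jaw": 1.0,"dx": 0.045,"dy": -0.0045,"dz": 0.075,"rx": -0.003,"ry": 0.0,"rz": 0.051},
  {"jaw": 1.0,"dx": 0.045,"dy": -0.0045,"dz": 0.091,"rx": -0.003,"ry": 0.0,"rz": 0.051},
  {"jaw": 1.0,"dx": 0.045,"dy": -0.0045,"dz": 0.091,"rx": -0.003,"ry": 0.0,"rz": 0.051},
])

```text
t: 9.22
tcp_pos: [0.4875, 0.3314, 0.1567]
tcp_rot: [0.727, 0.687, -0.004, -0.001]
contact_force: [-0.0, 0.0, 0.3]
grip_width: 0.0911
```

Call:
step_arm([
  {"jaw": 1.0,"dx": 0.0,"dy": 0.0,"dz": 0.0,"rx": 0.0,"ry": 0.0,"rz": 0.0},
  {"jaw": 1.0,"dx": 0.0,"dy": 0.0,"dz": 0.0,"rx": 0.0,"ry": 0.0,"rz": 0.0},
])

```text
t: 9.38
tcp_pos: [0.4907, 0.3334, 0.1624]
tcp_rot: [0.727, 0.687, 0.002, 0.0]
contact_force: [-0.3, -0.4, -0.2]
grip_width: 0.0914
```

```bash
python3 - <<'E'
from h import *
from station import vision,status
import pickle
st=status.get_state(); c=vision.calibration("wrist"); im=vision.capture("wrist")
pickle.dump((c,st),open("w10.pkl","wb")); cv2.imwrite("pics/w10f.png",im[:,:,::-1])
crop(im,156,90,356,280,4,"pics/w10.png"); print(st['tcp_pos'],st['joint_velocities'].round(3),delta(st,[.4898,.3325,.16],86.7))
E
```

```text
[0.4907309  0.33336777 0.16240539] [ 0.002 -0.01  -0.013  0.    -0.    -0.001] (array([-0.0009, -0.0009,  0.0024]), array([ 0.003 , -0.0018,  0.0012]))
```

View pics/w10.png

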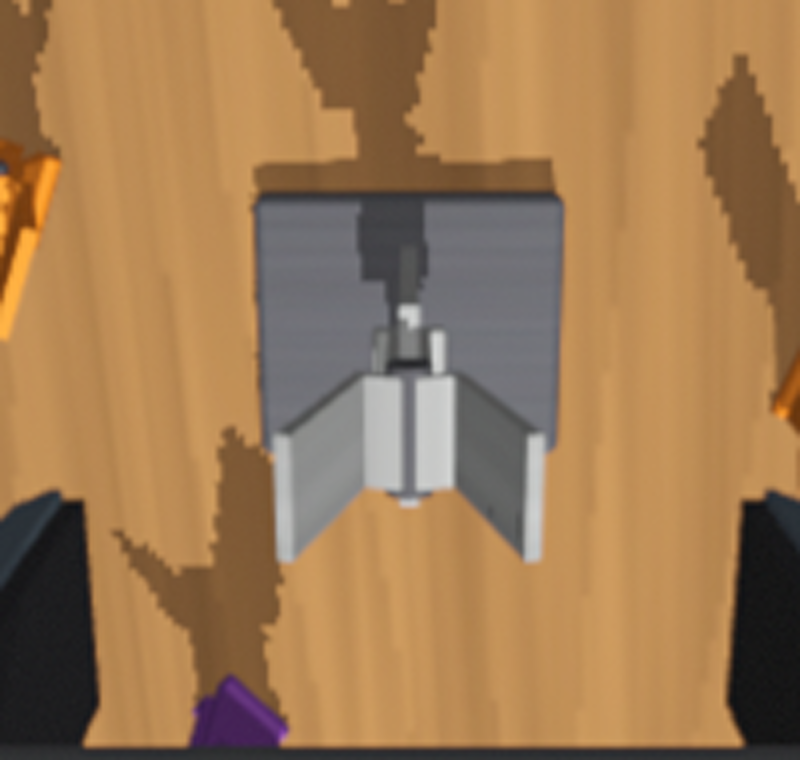

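```bash
python3 - <<'E'
from h import *
import pickle
c,st=pickle.load(open("w10.pkl","rb"))
g=lambda L:[[x/4+156-.4,y/4+90-.4] for x,y in L]
p=ray(c,g([(283,434),(286,562),(537,432),(533,562)]),.129); print(p.round(4),p.mean(0))
print(np.linalg.norm(p[0]-p[1]),np.linalg.norm(p[0]-p[2]),np.degrees(np.arctan2(*(p[2]-p[0])[1::-1])))
q=p.mean(0); print(delta(st,[q[0],q[1],.112],86.7))
E
```

```text
[[0.4685 0.3463 0.129 ]
 [0.467  0.3223 0.129 ]
 [0.5124 0.3442 0.129 ]
 [0.511  0.3198 0.129 ]] [0.48973031 0.33318389 0.129     ]
0.024051870724331022 0.04394809668099671 -2.7809926018611897
(array([-0.0003, -0.0011,  0.0504]), array([ 0.003 , -0.0018,  0.0012]))
```

Steel clip confirmed (the only one on a strip; orange and purple ones are off to the sides). Descend and start closing.

Call:
step_arm([
  {"jaw": 1.0,"dx": 0.0,"dy": -0.001,"dz": 0.02,"rx": 0.003,"ry": -0.002,"rz": 0.0},
  {"jaw": 1.0,"dx": 0.0,"dy": -0.001,"dz": 0.04,"rx": 0.003,"ry": -0.002,"rz": 0.0},
  {"jaw": 1.0,"dx": 0.0,"dy": -0.001,"dz": 0.05,"rx": 0.003,"ry": -0.002,"rz": 0.0},
  {"jaw": 0.9,"dx": 0.0,"dy": -0.001,"dz": 0.05,"rx": 0.003,"ry": -0.002,"rz": 0.0},
  {"jaw": 0.75,"dx": 0.0,"dy": -0.001,"dz": 0.05,"rx": 0.003,"ry": -0.002,"rz": 0.0},
])

```text
t: 9.85
tcp_pos: [0.4892, 0.3336, 0.1117]
tcp_rot: [0.726, 0.687, -0.001, -0.0]
contact_force: [0.7, -0.1, 0.9]
grip_width: 0.0808
```

Call:
step_arm([
  {"jaw": 0.65,"dx": 0.0,"dy": 0.0,"dz": 0.0,"rx": 0.0,"ry": 0.0,"rz": 0.0},
  {"jaw": 0.6,"dx": 0.0,"dy": 0.0,"dz": 0.0,"rx": 0.0,"ry": 0.0,"rz": 0.0},
])

```text
t: 10.02
tcp_pos: [0.4896, 0.334, 0.1124]
tcp_rot: [0.726, 0.687, 0.0, 0.0]
contact_force: [-0.1, -0.3, -0.2]
grip_width: 0.0675
```

```bash
python3 - <<'E'
from h import *
from station import vision,status
import pickle
st=status.get_state(); c=vision.calibration("wrist"); im=vision.capture("wrist")
crop(im,156,150,356,340,4,"pics/w11.png"); print(st['tcp_pos'],st['joint_velocities'].round(3),delta(st,[.4898,.3332,.112],86.8),st['grip_width'])
E
```

```text
[0.48957271 0.33400152 0.11242961] [-0.     0.     0.006 -0.    -0.002 -0.001] (array([-0.0008,  0.0003,  0.0004]), array([ 0.0002, -0.    ,  0.0007])) 0.06752729774833871
```

View pics/w11.png

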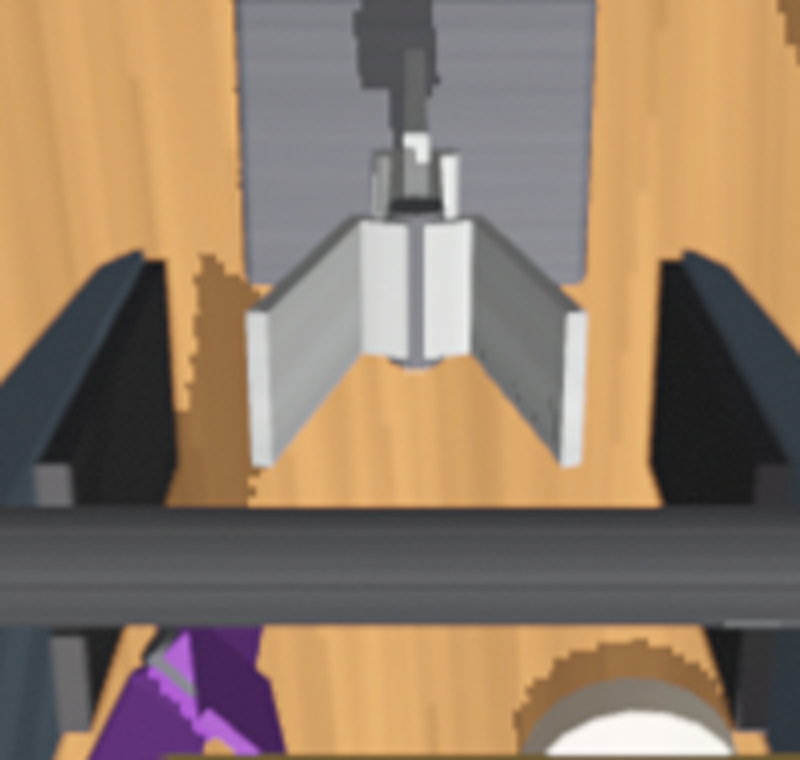

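Call:
step_arm([
  {"jaw": 0.5,"dx": -0.001,"dy": 0.0,"dz": 0.0,"rx": 0.0,"ry": 0.0,"rz": 0.0},
  {"jaw": 0.42,"dx": -0.001,"dy": 0.0,"dz": 0.0,"rx": 0.0,"ry": 0.0,"rz": 0.0},
  {"jaw": 0.34,"dx": -0.001,"dy": 0.0,"dz": 0.0,"rx": 0.0,"ry": 0.0,"rz": 0.0},
  {"jaw": 0.26,"dx": -0.001,"dy": 0.0,"dz": 0.0,"rx": 0.0,"ry": 0.0,"rz": 0.0},
  {"jaw": 0.2,"dx": -0.001,"dy": 0.0,"dz": 0.0,"rx": 0.0,"ry": 0.0,"rz": 0.0},
])

```text
t: 10.48
tcp_pos: [0.4905, 0.3332, 0.1144]
tcp_rot: [0.726, 0.687, 0.001, 0.001]
contact_force: [-0.7, -1.7, 17.9]
grip_width: 0.0304
```

Call:
step_arm([
  {"jaw": 0.2,"dx": 0.0,"dy": 0.0,"dz": 0.0,"rx": 0.0,"ry": 0.0,"rz": 0.0},
  {"jaw": 0.2,"dx": 0.0,"dy": 0.0,"dz": 0.0,"rx": 0.0,"ry": 0.0,"rz": 0.0},
  {"jaw": 0.2,"dx": 0.0,"dy": 0.0,"dz": 0.0,"rx": 0.0,"ry": 0.0,"rz": 0.0},
])

```text
t: 10.73
tcp_pos: [0.491, 0.3335, 0.1151]
tcp_rot: [0.726, 0.687, 0.002, 0.001]
contact_force: [-0.4, -2.3, 15.9]
grip_width: 0.0209
```

```bash
python3 - <<'E'
from h import *
from station import vision,status
import pickle
st=status.get_state(); c=vision.calibration("wrist"); im=vision.capture("wrist"); s=vision.capture("side")
a=cv2.resize(im[150:350,156:356,::-1],(400,400),interpolation=cv2.INTER_CUBIC); b=cv2.resize(s[100:180,155:235,::-1],(400,400),interpolation=cv2.INTER_CUBIC)
cv2.imwrite("pics/w12.png",np.hstack([a,b])); print(st['tcp_pos'],st['grip_width'],st['contact_force'],st['moment'])
E
```

```text
[0.49095753 0.33352114 0.11508786] 0.020937238900089833 [-0.35074141 -2.31396234 15.8730985 ] [-0.42757499  0.00047882 -0.02352227]
```

View pics/w12.png

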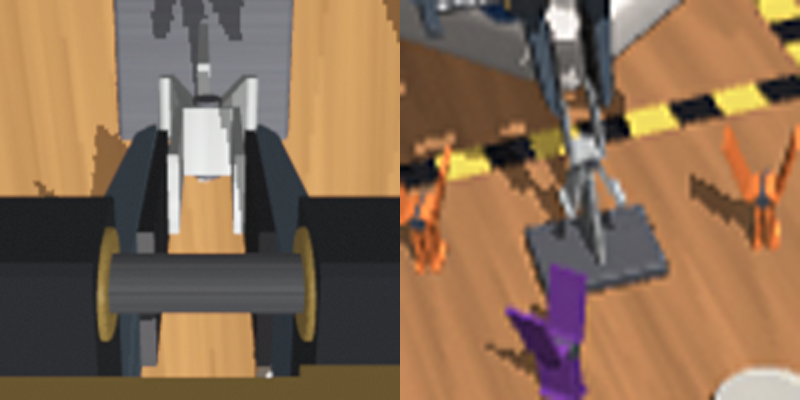

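Call:
step_arm([
  {"jaw": 0.2,"dx": 0.0,"dy": 0.0,"dz": -0.006,"rx": 0.0,"ry": 0.0,"rz": 0.0},
  {"jaw": 0.2,"dx": 0.0,"dy": 0.0,"dz": -0.014,"rx": 0.0,"ry": 0.0,"rz": 0.0},
  {"jaw": 0.2,"dx": 0.0,"dy": 0.0,"dz": -0.024,"rx": 0.0,"ry": 0.0,"rz": 0.0},
  {"jaw": 0.2,"dx": 0.0,"dy": 0.0,"dz": -0.035,"rx": 0.0,"ry": 0.0,"rz": 0.0},
  {"jaw": 0.2,"dx": 0.0,"dy": 0.0,"dz": -0.05,"rx": 0.0,"ry": 0.0,"rz": 0.0},
])

```text
t: 11.25
tcp_pos: [0.4882, 0.3322, 0.161]
tcp_rot: [0.726, 0.687, -0.002, -0.0]
contact_force: [-0.1, 0.3, -0.4]
grip_width: 0.021
```

Call:
step_arm([
  {"jaw": 0.2,"dx": 0.0,"dy": 0.0,"dz": -0.02,"rx": 0.0,"ry": 0.0,"rz": 0.0},
  {"jaw": 0.2,"dx": 0.0,"dy": 0.0,"dz": -0.045,"rx": 0.0,"ry": 0.0,"rz": 0.0},
  {"jaw": 0.2,"dx": 0.0,"dy": 0.0,"dz": -0.065,"rx": 0.0,"ry": 0.0,"rz": 0.0},
  {"jaw": 0.2,"dx": 0.0,"dy": 0.0,"dz": -0.065,"rx": 0.0,"ry": 0.0,"rz": 0.0},
  {"jaw": 0.2,"dx": 0.0,"dy": 0.0,"dz": -0.065,"rx": 0.0,"ry": 0.0,"rz": 0.0},
])

```text
t: 11.67
tcp_pos: [0.4893, 0.333, 0.2272]
tcp_rot: [0.726, 0.687, -0.0, 0.0]
contact_force: [-0.2, -0.6, -1.2]
grip_width: 0.0207
```

```bash
python3 - <<'E'
from h import *
from station import vision,status
import pickle
st=status.get_state(); c=vision.calibration("wrist"); im=vision.capture("wrist"); s=vision.capture("side")
a=cv2.resize(im[150:350,156:356,::-1],(400,400),interpolation=cv2.INTER_CUBIC); b=cv2.resize(s[70:150,155:235,::-1],(400,400),interpolation=cv2.INTER_CUBIC)
pickle.dump((c,st),open("w13.pkl","wb"))
cv2.imwrite("pics/w13.png",np.hstack([a,b])); print(st['tcp_pos'],st['grip_width'],st['contact_force'],st['moment'],delta(st,[.5619,.0344,.235],107.2))
E
```

```text
[0.48927497 0.33296754 0.22718703] 0.0207225932192007 [-0.18689167 -0.58326596 -1.23423947] [-0.00785956 -0.08529451 -0.03742279] (array([-0.2941,  0.0889, -0.0078]), array([-1.000e-04,  1.000e-04, -3.552e-01]))
```

View pics/w13.png

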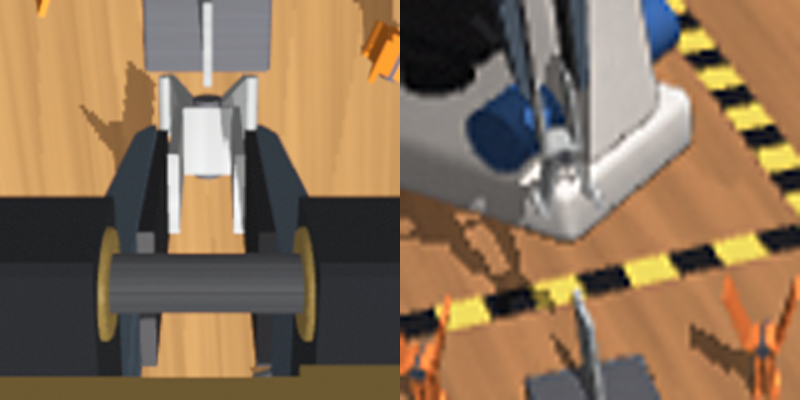

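Call:
step_arm([
  {"jaw": 0.2,"dx": -0.02,"dy": 0.006,"dz": -0.005,"rx": 0.0,"ry": 0.0,"rz": -0.05},
  {"jaw": 0.2,"dx": -0.05,"dy": 0.015,"dz": -0.008,"rx": 0.0,"ry": 0.0,"rz": -0.1},
  {"jaw": 0.2,"dx": -0.08,"dy": 0.024,"dz": -0.008,"rx": 0.0,"ry": 0.0,"rz": -0.15},
  {"jaw": 0.2,"dx": -0.11,"dy": 0.033,"dz": -0.008,"rx": 0.0,"ry": 0.0,"rz": -0.2},
  {"jaw": 0.2,"dx": -0.14,"dy": 0.042,"dz": -0.008,"rx": 0.0,"ry": 0.0,"rz": -0.25},
])

```text
t: 12.18
tcp_pos: [0.5224, 0.189, 0.2323]
tcp_rot: [0.634, 0.774, -0.003, -0.001]
contact_force: [0.0, -0.6, -1.7]
grip_width: 0.0214
```

```bash
python3 - <<'E'
from h import *
from station import status
st=status.get_state(); print(st['grip_width'],delta(st,[.5619,.0344,.235],107.2))
E
```

```text
0.021371135649375126 (array([-0.1594,  0.0083, -0.0024]), array([-0.006 ,  0.0013, -0.1022]))
```

Call:
step_arm([
  {"jaw": 0.2,"dx": -0.035,"dy": 0.002,"dz": 0.0,"rx": 0.0,"ry": 0.0,"rz": -0.05},
  {"jaw": 0.2,"dx": -0.07,"dy": 0.004,"dz": 0.0,"rx": 0.0,"ry": 0.0,"rz": -0.1},
  {"jaw": 0.2,"dx": -0.105,"dy": 0.006,"dz": 0.0,"rx": 0.0,"ry": 0.0,"rz": -0.1},
  {"jaw": 0.2,"dx": -0.135,"dy": 0.008,"dz": 0.0,"rx": 0.0,"ry": 0.0,"rz": -0.1},
  {"jaw": 0.2,"dx": -0.155,"dy": 0.008,"dz": 0.0,"rx": 0.0,"ry": 0.0,"rz": -0.1},
])

```text
t: 12.6
tcp_pos: [0.5607, 0.0372, 0.2324]
tcp_rot: [0.596, 0.803, -0.003, -0.001]
contact_force: [1.0, 0.5, -0.6]
grip_width: 0.0207
```

Call:
step_arm([
  {"jaw": 0.2,"dx": 0.0,"dy": 0.0,"dz": 0.0,"rx": 0.0,"ry": 0.0,"rz": 0.0},
  {"jaw": 0.2,"dx": 0.0,"dy": 0.0,"dz": 0.0,"rx": 0.0,"ry": 0.0,"rz": 0.0},
  {"jaw": 0.2,"dx": 0.0,"dy": 0.0,"dz": 0.0,"rx": 0.0,"ry": 0.0,"rz": 0.0},
  {"jaw": 0.2,"dx": 0.0,"dy": 0.0,"dz": 0.0,"rx": 0.0,"ry": 0.0,"rz": 0.0},
])

```text
t: 12.93
tcp_pos: [0.5605, 0.0412, 0.2336]
tcp_rot: [0.595, 0.804, -0.002, -0.001]
contact_force: [0.7, -0.3, -0.8]
grip_width: 0.0212
```

```bash
python3 - <<'E'
from h import *
from station import vision,status
import pickle
st=status.get_state(); c=vision.calibration("wrist"); im=vision.capture("wrist"); s=vision.capture("side")
pickle.dump((c,st),open("w14.pkl","wb"))
crop(s,215,115,295,215,6,"pics/s14.png"); crop(im,156,100,356,300,3,"pics/w14.png")
print(st['tcp_pos'],st['grip_width'],st['joint_velocities'].round(3),delta(st,[.5619,.0344,.235],107.2))
E
```

```text
[0.56049871 0.04122059 0.23363499] 0.021219814457490778 [ 0.007 -0.003 -0.005 -0.005 -0.    -0.004] (array([-0.0069, -0.0007, -0.0014]), array([-0.0038,  0.    , -0.0038]))
```

View pics/s14.png

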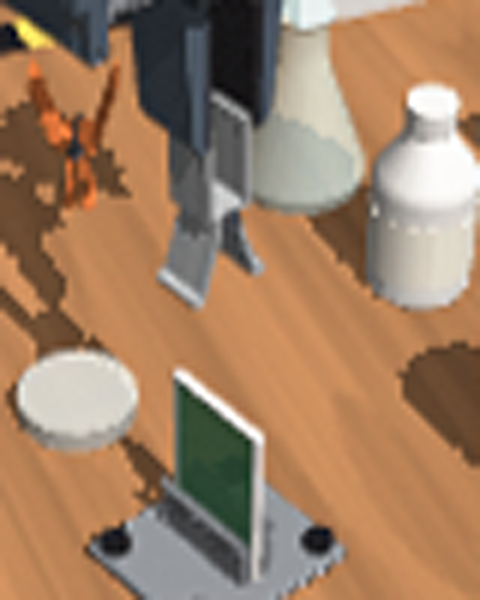

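View pics/w14.png

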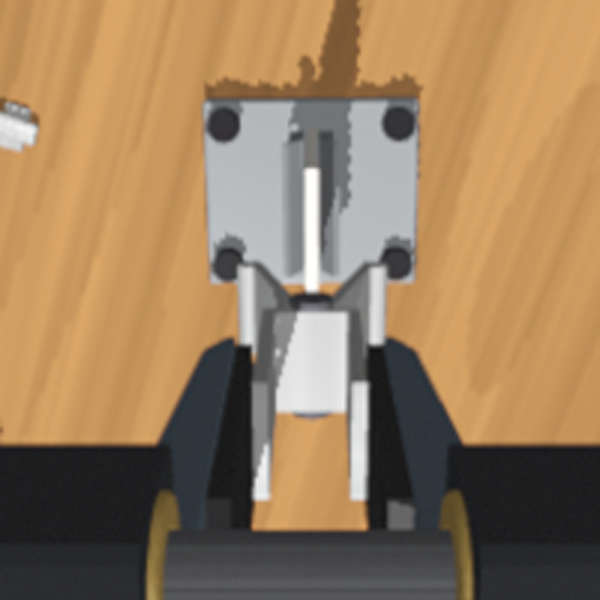

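```bash
python3 - <<'E'
from h import *
from station import vision
import pickle
w,st=pickle.load(open("w14.pkl","rb")); s=vision.calibration("side")
Rt=R.from_quat(st['tcp_rot']).as_matrix(); print(Rt[:,0],Rt[:,1])
S=lambda P:((proj(s,P)-[215,115])*6+2).round(0).tolist()
W=lambda P:((proj(w,P)-[156,100])*3+1).round(0).tolist()
for d in (.064,.068,.072):
  P=np.array([st['tcp_pos']+a*Rt[:,0]+b*Rt[:,1]+d*Rt[:,2] for b in(-.0137,.0137) for a in(-.012,.012)])
  print(d,'side',S(P))
q=np.array([.5619,.0344,.098])+R.from_euler('z',17.2,degrees=True).apply([[a,b,0] for a in(-.002,.002) for b in(-.028,.028)])
print('plate top side',S(q),'wrist',W(q))
# handle end (top) in wrist: z=tcp + e
for d in (-.008,-.012,-.015,-.018,-.022):
  P=np.array([st['tcp_pos']+a*Rt[:,0]+b*Rt[:,1]+d*Rt[:,2] for b in(-.011,.011) for a in(-.012,.012)]); print(d,'handle wrist',W(P))
for d in (.025,.03,.035): print(d,'drum far end',W(np.array([st['tcp_pos']+.014*Rt[:,0]+d*Rt[:,2]])), W(np.array([st['tcp_pos']-.014*Rt[:,0]+d*Rt[:,2]])))
E
```

```text
[-2.92036933e-01  9.56407040e-01 -5.30223929e-05] [ 0.95640028  0.29203466 -0.00377604]
0.064 side [[198.0, 294.0], [160.0, 265.0], [249.0, 267.0], [211.0, 238.0]]
0.068 side [[198.0, 302.0], [160.0, 273.0], [248.0, 274.0], [211.0, 246.0]]
0.072 side [[198.0, 309.0], [160.0, 280.0], [248.0, 281.0], [211.0, 253.0]]
plate top side [[253.0, 438.0], [169.0, 370.0], [260.0, 434.0], [176.0, 366.0]] wrist [[304.0, 329.0], [303.0, 169.0], [316.0, 329.0], [315.0, 169.0]]
-0.008 handle wrist [[255.0, 476.0], [253.0, 363.0], [366.0, 476.0], [368.0, 363.0]]
-0.012 handle wrist [[254.0, 486.0], [252.0, 372.0], [367.0, 486.0], [370.0, 372.0]]
-0.015 handle wrist [[253.0, 494.0], [251.0, 378.0], [368.0, 494.0], [371.0, 378.0]]
-0.018 handle wrist [[252.0, 503.0], [250.0, 385.0], [369.0, 503.0], [372.0, 385.0]]
-0.022 handle wrist [[251.0, 514.0], [249.0, 394.0], [370.0, 514.0], [373.0, 394.0]]
0.025 drum far end [[310.0, 298.0]] [[310.0, 413.0]]
0.03 drum far end [[310.0, 291.0]] [[310.0, 404.0]]
0.035 drum far end [[310.0, 284.0]] [[310.0, 395.0]]
```

Call:
step_arm([
  {"jaw": 0.2,"dx": -0.007,"dy": 0.0,"dz": 0.01,"rx": -0.004,"ry": 0.0,"rz": -0.004},
  {"jaw": 0.2,"dx": -0.007,"dy": 0.0,"dz": 0.03,"rx": -0.004,"ry": 0.0,"rz": -0.004},
  {"jaw": 0.2,"dx": -0.007,"dy": 0.0,"dz": 0.05,"rx": -0.004,"ry": 0.0,"rz": -0.004},
  {"jaw": 0.2,"dx": -0.007,"dy": 0.0,"dz": 0.06,"rx": -0.004,"ry": 0.0,"rz": -0.004},
  {"jaw": 0.2,"dx": -0.007,"dy": 0.0,"dz": 0.06,"rx": -0.004,"ry": 0.0,"rz": -0.004},
])

```text
t: 13.45
tcp_pos: [0.5612, 0.0339, 0.1719]
tcp_rot: [0.593, 0.805, -0.001, -0.001]
contact_force: [-0.7, 0.4, -0.3]
grip_width: 0.0208
```

Call:
step_arm([
  {"jaw": 0.2,"dx": 0.0,"dy": 0.0,"dz": 0.0,"rx": 0.0,"ry": 0.0,"rz": 0.0},
  {"jaw": 0.2,"dx": 0.0,"dy": 0.0,"dz": 0.0,"rx": 0.0,"ry": 0.0,"rz": 0.0},
  {"jaw": 0.2,"dx": 0.0,"dy": 0.0,"dz": 0.0,"rx": 0.0,"ry": 0.0,"rz": 0.0},
])

```text
t: 13.7
tcp_pos: [0.5638, 0.0335, 0.1756]
tcp_rot: [0.594, 0.805, 0.001, 0.002]
contact_force: [0.0, -0.1, -0.4]
grip_width: 0.0206
```

```bash
python3 - <<'E'
from h import *
from station import vision,status
import pickle
st=status.get_state(); c=vision.calibration("wrist"); im=vision.capture("wrist"); s=vision.capture("side")
pickle.dump((c,st),open("w15.pkl","wb"))
a=cv2.resize(im[130:290,181:341,::-1],(400,400),interpolation=cv2.INTER_CUBIC); b=cv2.resize(s[140:220,213:293,::-1],(400,400),interpolation=cv2.INTER_CUBIC)
cv2.imwrite("pics/w15.png",np.hstack([a,b]))
print(st['tcp_pos'],st['grip_width'],st['joint_velocities'].round(3),st['contact_force'],delta(st,[.5624,.0346,.145],107.2))
E
```

```text
[0.56377757 0.03347595 0.1755755 ] 0.020631806742141 [-0.004 -0.     0.003  0.     0.001 -0.   ] [ 0.04823691 -0.12938375 -0.35901858] (array([ 0.0015, -0.0011,  0.0306]), array([ 0.0039,  0.0015, -0.0009]))
```

View pics/w15.png

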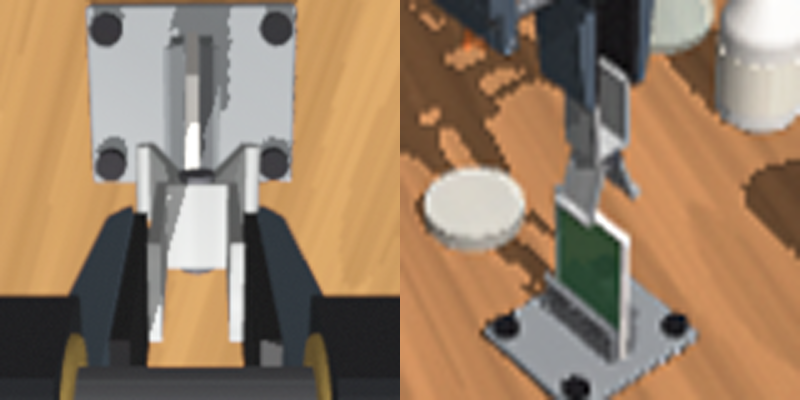

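Call:
step_arm([
  {"jaw": 0.2,"dx": 0.0015,"dy": -0.001,"dz": 0.003,"rx": 0.004,"ry": 0.0015,"rz": 0.0},
  {"jaw": 0.2,"dx": 0.0015,"dy": -0.001,"dz": 0.011,"rx": 0.004,"ry": 0.0015,"rz": 0.0},
  {"jaw": 0.2,"dx": 0.0015,"dy": -0.001,"dz": 0.019,"rx": 0.004,"ry": 0.0015,"rz": 0.0},
  {"jaw": 0.2,"dx": 0.0015,"dy": -0.001,"dz": 0.026,"rx": 0.004,"ry": 0.0015,"rz": 0.0},
  {"jaw": 0.2,"dx": 0.0015,"dy": -0.001,"dz": 0.03,"rx": 0.004,"ry": 0.0015,"rz": 0.0},
])

```text
t: 14.22
tcp_pos: [0.5607, 0.0343, 0.1425]
tcp_rot: [0.594, 0.805, -0.002, -0.002]
contact_force: [-0.5, -0.5, -0.2]
grip_width: 0.0212
```

Call:
step_arm([
  {"jaw": 0.2,"dx": 0.0,"dy": 0.0,"dz": 0.0,"rx": 0.0,"ry": 0.0,"rz": 0.0},
  {"jaw": 0.2,"dx": 0.0,"dy": 0.0,"dz": 0.0,"rx": 0.0,"ry": 0.0,"rz": 0.0},
  {"jaw": 0.2,"dx": 0.0,"dy": 0.0,"dz": 0.0,"rx": 0.0,"ry": 0.0,"rz": 0.0},
  {"jaw": 0.2,"dx": 0.0,"dy": 0.0,"dz": 0.0,"rx": 0.0,"ry": 0.0,"rz": 0.0},
])

```text
t: 14.55
tcp_pos: [0.5619, 0.0344, 0.1446]
tcp_rot: [0.594, 0.805, -0.001, -0.001]
contact_force: [-0.1, 0.9, -0.7]
grip_width: 0.0207
```

```bash
python3 - <<'E'
from h import *
from station import vision,status
import pickle
st=status.get_state(); c=vision.calibration("wrist"); im=vision.capture("wrist"); s=vision.capture("side")
pickle.dump((c,st),open("w16.pkl","wb"))
a=cv2.resize(im[130:290,181:341,::-1],(400,400),interpolation=cv2.INTER_CUBIC); b=cv2.resize(s[150:220,218:288,::-1],(400,400),interpolation=cv2.INTER_CUBIC)
cv2.imwrite("pics/w16.png",np.hstack([a,b]))
print(st['tcp_pos'],st['grip_width'],st['joint_velocities'].round(3),st['contact_force'],st['moment'],delta(st,[.5624,.0346,.145],107.2))
E
```

```text
[0.56188707 0.03437416 0.14458361] 0.020686161234904656 [-0.    -0.002 -0.002 -0.001  0.001 -0.   ] [-0.05011924  0.88876897 -0.6525174 ] [-0.02054819 -0.11579476  0.02061949] (array([ 0.0001,  0.0006, -0.0004]), array([-0.0018, -0.0004, -0.0012]))
```

View pics/w16.png

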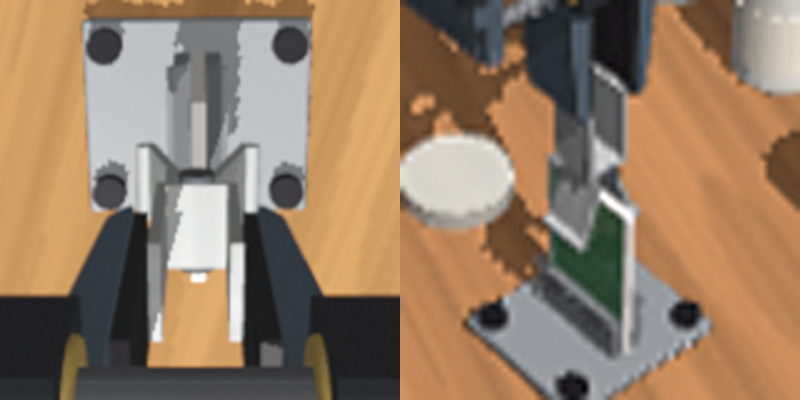

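```bash
python3 - <<'E'
from h import *
from station import vision
import pickle
w,st=pickle.load(open("w16.pkl","rb")); s=vision.calibration("side")
Rt=R.from_quat(st['tcp_rot']).as_matrix(); k=400/70
S=lambda P:((proj(s,P)-[218,150])*k+[402,2]).round(0).tolist()
for d in (.060,.064,.068,.072):
  print(d,S(np.array([st['tcp_pos']+a*Rt[:,0]-.0137*Rt[:,1]+d*Rt[:,2] for a in(-.012,.012)])))
q=np.array([.5619,.0344,.098])+R.from_euler('z',17.2,degrees=True).apply([[a,b,0] for a in(-.002,.002) for b in(-.028,.028)]); print(S(q))
E
python3 - <<'E'
import sys;sys.path.insert(0,'.')
from h import *
from station import vision
s=vision.capture("side"); crop(s,235,165,270,220,10,"pics/s17.png")
E
```

```text
0.06 [[581.0, 231.0], [547.0, 203.0]]
0.064 [[581.0, 238.0], [547.0, 209.0]]
0.068 [[581.0, 244.0], [547.0, 216.0]]
0.072 [[581.0, 250.0], [547.0, 222.0]]
[[624.0, 217.0], [544.0, 152.0], [631.0, 213.0], [551.0, 149.0]]
```

View pics/s17.png

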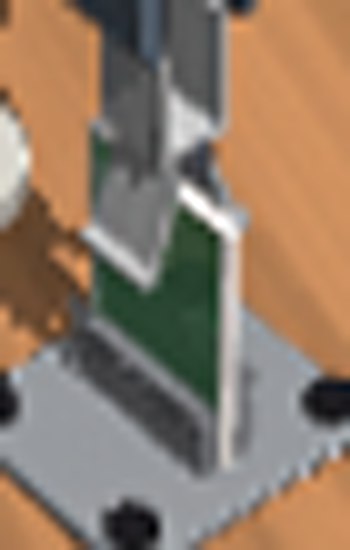

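```bash
python3 - <<'E'
from station import arm,status
s=status.get_state(); print(s['t'],s['grip_width'],abs(s['joint_velocities']).max(),s['contact_force']); print(arm.job_done())
E
```

```text
14.7 0.020739722641213165 0.0023533082943513945 [ 0.47432679 -0.04906494 -0.02125541]
the job is handed in; nothing more can be done
None
```

I finished the job and handed it in at t = 14.7 s. No verdict was reported.

- **Plate:** I took the tall middle plate out of the rack by its side edges and stood it in the casting stand's slot. A 5 N upward push showed it had reached the floor before I let go. Afterwards the wrist camera put its top edge within about 1 mm of mid-slot, aligned with the slot, and the plate upright.
- **Clip:** I squeezed the steel clip fully open (fingers at 21 mm), lifted it off its strip and brought it down over the middle of the plate's top edge. It is still held squeezed there.

**Last checks:** the side view shows the jaw tips about 20 mm below the top edge (about 69 mm up the plate). In the wrist view the plate sits centred between the jaws, and contact forces were under 1 N with the arm still. The two views differed by 1–2 mm, which is within the calibration error. No check failed. I did not measure the plate's lean or the bystanders' positions exactly; neither showed anything wrong in the pictures.

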